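# Change the printer's filter cartridge and clip its cover home

## Task

Change the filter: lift the grey spent cartridge out of the sloping bay of the white housing and lay it flat in the red waste tray, then put the fresh blue cartridge in its place, flat on the bay's floor with its rib up. Press the orange cover over it, flat on the panel, until the sprung tabs at both ends have snapped out behind the panel, and let go; leave everything else on the bench where it is.

Things in the scene. Friction and masses are not known exactly. Their poses are not given: they have to be found in the camera images.
- bay: sloping panel of the fixed white filter housing, 116 x 134 mm, black stripes at its sides, middle 82 mm up, tilted 30 deg towards the robot. Origin: centre of its opening, in the outer face. z: out, square to the panel; x: up the slope; y: level. Opening 72 (x) x 84 (y) mm, panel 5 mm thick; its inner edges at the y ends are the ledges for the cover's tabs. Space over the panel is free
- bay_floor (a point): centre of the bay's flat floor, parallel to the panel and 50 mm below its outer face. The bay is 72 mm (x) wide and, behind the panel, about 100 mm (y); two 10 mm high stops on the floor, 84 mm apart, keep the cartridge from shifting in y
- cartridge: fresh filter cartridge: blue block 66 (x) x 78 (y) x 20 (z) mm, pale pleats on top, and on the middle of the top a grip rib 12 (x) x 44 (y) mm, 14 mm high. Origin: centre of the underside, z up. Starts flat on the table, any yaw. Same after a half turn about z. Goes in the bay y along y, 3 mm clearance all round; seated, its origin is at point bay_floor, give or take that play. 0.08 to 0.17 kg
- cover: orange cover: plate 92 (x) x 104 (y) x 5 mm; on it a grip rib 12 (x) x 48 (y) mm, 22 mm high; under it a tapering skirt 22 mm deep (1.5 mm clearance in the opening at its root, 3 mm at its foot), a sprung tab at each y end. Origin: centre of the plate's underside, which comes to rest on the panel; z up out of the rib side. Starts on the black sheet, rib up, origin 26 mm over the table, any yaw. Same after a half turn about z
- cover_rib (a point): middle of the top of the cover's grip rib, 27 mm above the cover's origin along its z. Clipped home, the cover's frame coincides with the bay's (or is half a turn from it). The tabs meet the opening's edges when the origin is about 15 mm off the panel and snap out when it is about 1 mm off; pressing takes roughly 4 to 10 N, square to the panel
- tab_a (a joint): sprung tab at the cover's +y end, 28 mm wide: 0 = sprung fully out, grows (m) as it is pushed inward, at most 0.007. Its hook stands 3.5 mm beyond the opening's edge, top of the hook 6.5 mm below the plate, with a sloping lead-in to 20 mm below the plate. About 1 N to start pushing it in, 500 N/m
- tab_b (a joint): the same tab at the cover's -y end
- sheet: fixed black build sheet, 150 x 150 x 4 mm, on the table, on which the cover starts; origin: centre of its underside
- spent: spent cartridge: same shape and size as the fresh one (also same after a half turn) but grey with dark pleats. Starts seated in the bay, its origin within 3 mm of point bay_floor and its axes along the bay's; its rib top is then 16 mm behind the panel's outer face. Origin: centre of the underside. 0.08 to 0.17 kg
- waste: fixed red open waste tray on the table, 110 (x) x 120 (y) mm outside, 30 mm high, walls and floor 3 mm thick; origin: centre of its underside
- parts: bystander: fixed white open tray of the same size with small orange prints in it; nothing goes in here. Origin: centre of its underside
- spray: bystander: white bottle with red cap, radius 29 mm, 150 mm tall, standing between the robot and the housing; origin: centre of its foot
- glue: bystander: small white bottle with orange cap, radius 16 mm, 95 mm tall, standing beside the black sheet; origin: centre of its foot
- jar: bystander: glass jar with black lid, radius 28 mm, 70 mm tall, standing behind the housing; origin: centre of its foot
- tower: bystander: small stepped orange test print, 30 x 30 x 30 mm, standing beside the fresh cartridge; origin: centre of its foot
- driver: bystander: screwdriver 200 mm long lying on the table; origin: under its middle
- scraper: bystander: print scraper 280 mm long lying on the table; origin: under its middle
Things that resemble listed ones, but are neither listed nor needed, are in the scene too. Leave any brown or yellow look-alike of the part that bears bay alone.

How it is judged:
On the way, in this order (a step that is already met when the one before it is completed fails the run):
1. the spent cartridge lies flat in the red waste tray (x of spent in the frame of waste between -0.04 and 0.04 m and y of spent in the frame of waste between -0.04 and 0.04 m and z of spent in the frame of waste between 0 and 0.015 m and angle between the z axis of spent and the z axis of waste, either way round below 0.15 rad), for 0.2 s.
2. the fresh cartridge lies flat on the bay's floor (x of cartridge in the frame of bay between -0.006 and 0.006 m and y of cartridge in the frame of bay between -0.007 and 0.007 m and z of cartridge in the frame of bay between -0.054 and -0.047 m and angle between the z axis of cartridge and the z axis of bay, either way round below 0.08 rad), for 0.2 s.
3. the cover is pressed flat on the panel and both tabs have snapped out behind it (x of cover in the frame of bay between -0.004 and 0.004 m and y of cover in the frame of bay between -0.004 and 0.004 m and z of cover in the frame of bay between -0.003 and 0.0027 m and angle between the z axis of cover and the z axis of bay, either way round below 0.05 rad and value of joint each of tab_a, tab_b below 0.002 m), for 0.2 s.
At the end, for the whole second after the job is handed in: Spent cartridge flat in the red tray (within 40 mm of its middle); fresh one flat on the bay floor (6 mm in x, 7 mm in y, 47 to 54 mm below the panel face); cover within 4 mm in x and y, under 2.7 mm off the panel, both tabs under 2 mm pushed in; all at rest (all of step 1 and all of step 2 and all of step 3 and linear speed of each of spent, cover, cartridge below 0.02 m/s); the robot touches nothing.
It fails at once if a bystander (bottles, jar, test print, screwdriver, scraper) is shifted more than 30 mm (distance of any of spray, glue, jar, tower, driver, scraper from where it was at the start of the episode above 0.03 m).
It fails at once if a standing bystander is tipped over (angle between any of spray, glue, jar, tower's own z axis and vertical above 0.5 rad).
It also fails if it takes over 72 s, if anything falls off the work surface, if the arm or the gripper's body presses on something with over 40 N, if the wrist force passes 120 N, or if a joint passes its speed limit or range.

## Robot

A 7-joint arm with a two-finger parallel gripper is mounted at the origin on the work surface. World frame = base frame: x ahead of the robot, y to its left, z up, the work surface at z = 0. Lengths are in m, angles in rad, forces in N, time in s.
With the tool pointing down it reaches from about 0.4 to 0.875 m from the base axis. Payload 6.5 kg.
Tool frame: the origin (TCP) lies between the finger pads; the fingertips stand 25 mm ahead of it and the grasp point (between the pads) lies 6 mm ahead of it; z points along the fingers, x is the direction in which the jaws open and shut, and the axes are right-handed (so a half turn about z gives the same grasp; the last joint's range is limited). The gripper opens to 88 mm and grips with 3 to 60 N. Pads are 18 mm wide; open, the fingers measure 123 mm over their backs; the gripper's body (75 mm by 187 mm) begins 45 mm behind the grasp point.
Start: joints at [-1.38, 0.536, -0.004, 1.538, 0.003, 1.067, -0.071], TCP at [0.165, 0.629, 0.264] pointing down, gripper open.
Joint ranges: [-2.7, 2.7], [-0.37, 2.16], [-1.27, 1.26], [0.24, 2.4], [-1.31, 4.45], [0.19, 1.91], [-2.76, 2.76]. Speed limits (rad/s): [2.39, 2.39, 3.14, 3.14, 3.14, 3.14, 3.14].

## Interface

Orientations are given as a unit quaternion [w, x, y, z].
In Python, from rig import env, eyes, finish_job gives the robot as it stands.
- The arm moves only by the tool apply_moves, never from a script. Its argument "deltas" is a list of rows, each a list of 7 numbers: the gripper command: -1 is shut, 1 is fully open, values between are in proportion, then the shift along the tool's x, y, z in mm, then the turn, a rotation vector about the tool's x, y, z in degrees. A call has 1 to 8 rows; each row is the pose to reach, as a shift and turn from the pose commanded when the call began, along the tool's axes at that moment; what a row does not reach only later rows make up. A row lasts 1/12 s, in which the tool goes at most 41.7 mm and 7.16 degrees, less where a joint would pass 70% of its speed; a pose out of reach is approached as far as the arm can. A call with a gripper value outside its range is refused whole. The fingers move at their own pace and stop on an object; "newtons" is the grip in N (left out, the last holds). Time passes only in rows, so rows that repeat a pose let the fingers close. It gives the time, the measured TCP pose, the force and the opening at its end, in the units of the state.
- env.sense(): the state, without advancing time (a new reading comes with each control period).
- eyes.grab_frame(name): name is "scene" or "top" or "wrist"; returns a dict with "image" (384x512x3 uint8, blue, green, red), "K" (3x3 intrinsics, pixels), "T" (4x4, takes a point from camera to world coordinates). Camera axes: x right, y up, looking along -z (the intrinsics and any distortion apply to the point x, -y, -z); pixel columns grow to the right and rows downward; lengths in m; the calibration is good to about 2 mm. A picture is of the moment at which its call begins. There is no depth.
- finish_job(): hands the job in, once; it reports no verdict.
The state is a dict: "clock": time; "joint_positions": joint angles; "dq": joint speeds; "joint_torque": joint torques, N m; "ee_pos": TCP position; "ee_rot": TCP orientation; "ft_force": force on the tool from outside, world axes, zero at the start; "moment": the same for the moment, N m; "grip_width": finger opening in m.
Only numpy, scipy, OpenCV 4.12 (cv2) and the standard library are available. Lean on these libraries where they do the work, as an engineer would, in place of code of your own. Each camera call takes 0.05 s, during which the arm holds its last target.

## Working session

There is one attempt and no reset: what is moved stays moved. The work goes in short steps, Python scripts to look and compute and a tool call to move; the robot and the scene stay as the last step left them, time stands still between calls to the robot, and variables do not carry over. Pictures are saved under pics/ and viewed, and the job is handed in when it is done.

Besides the shell and the picture viewer there is one more tool, called after "Call:" as name(argument=value, ...), one argument or row to a line, values as JSON. apply_moves: Moves the arm, as the interface text tells. Its arguments: {"type":"object","properties":{"deltas":{"type":"array"},"newtons":{"type":"number"}},"required":["deltas"]}

```bash
ls; mkdir -p pics
python3 - <<'E'
from rig import env, eyes
import cv2, numpy as np
s=env.sense()
for k in s: print(k, np.round(s[k],4))
for n in ["scene","top","wrist"]:
    f=eyes.grab_frame(n); cv2.imwrite(f"pics/a_{n}.png",f["image"]); print(n,np.round(f["K"],1).tolist(),np.round(f["T"],4).tolist(), [k for k in f])
    np.savez(f"pics/a_{n}.npz",**{k:f[k] for k in ("image","K","T")})
E
```

```text
pics
clock 0.0
joint_positions [-1.3802  0.5371 -0.0045  1.5389  0.0026  1.0673 -0.0712]
dq [-0.0002 -0.0005  0.0009  0.0009 -0.0005 -0.0014 -0.0011]
joint_torque [ 1.00000e-03 -5.70978e+01  9.90800e-01 -2.51613e+01 -5.64000e-02
  1.78000e-02  2.00000e-04]
ee_pos [0.1649 0.6281 0.2629]
ee_rot [ 6.000e-04  7.918e-01  6.108e-01 -6.000e-04]
ft_force [0.2251 0.5835 0.4526]
moment [ 0.0176  0.0217 -0.0119]
grip_width 0.088
scene [[358.1, 0.0, 262.0], [0.0, 358.1, 183.9], [0.0, 0.0, 1.0]] [[0.5165, -0.4834, 0.7068, 1.1769], [0.8562, 0.2766, -0.4364, -0.5082], [0.0154, 0.8306, 0.5567, 0.6452], [0.0, 0.0, 0.0, 1.0]] ['image', 'K', 'T']
top [[466.8, 0.0, 250.9], [0.0, 466.8, 199.9], [0.0, 0.0, 1.0]] [[0.0192, 0.9951, -0.0971, 0.315], [-0.9996, 0.0169, -0.0242, -0.0899], [-0.0225, 0.0976, 0.995, 1.4621], [0.0, 0.0, 0.0, 1.0]] ['image', 'K', 'T']
wrist [[275.5, 0.0, 257.1], [0.0, 275.5, 191.1], [0.0, 0.0, 1.0]] [[0.255, -0.9231, -0.2879, 0.0903], [0.967, 0.2429, 0.0774, 0.6477], [-0.0015, -0.2981, 0.9545, 0.3826], [0.0, 0.0, 0.0, 1.0]] ['image', 'K', 'T']
```

View pics/a_scene.png

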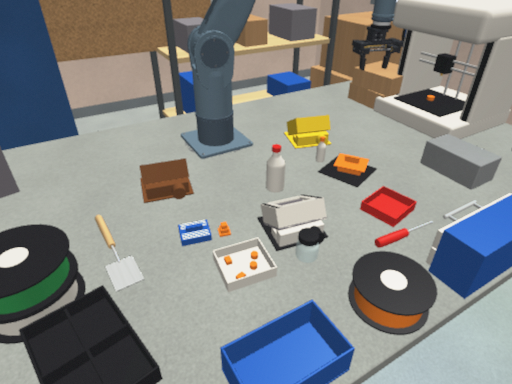

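View pics/a_top.png

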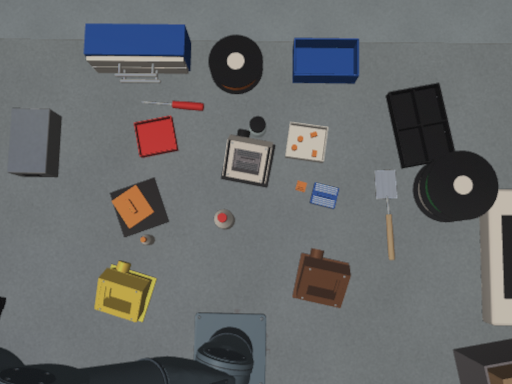

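View pics/a_wrist.png

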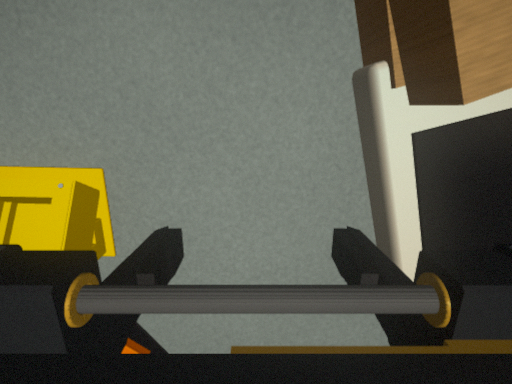

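The scene picture shows the white housing at (295,215), red tray (388,205), blue cartridge (195,232) and cover on the black sheet (350,165). In the top picture these are at (248,160), (156,137), (325,195) and (133,206). I'll look at enlarged crops.

Run:
```python
import cv2, numpy as np
t=cv2.imread("pics/a_top.png"); s=cv2.imread("pics/a_scene.png")
c=cv2.resize(t[95:255,95:365],None,fx=2.9,fy=2.9,interpolation=cv2.INTER_CUBIC); cv2.imwrite("pics/b_top.png",c)
c=cv2.resize(s[120:290,160:430],None,fx=2.9,fy=2.9,interpolation=cv2.INTER_CUBIC); cv2.imwrite("pics/b_scene.png",c)
```

```text
(no output)
```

View pics/b_top.png

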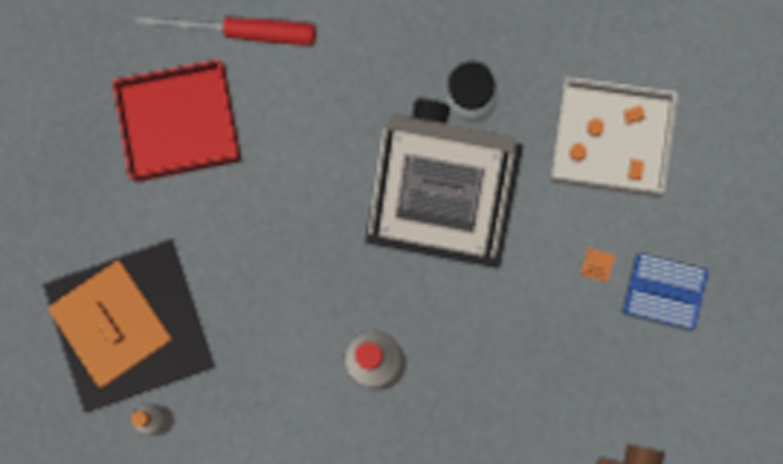

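View pics/b_scene.png

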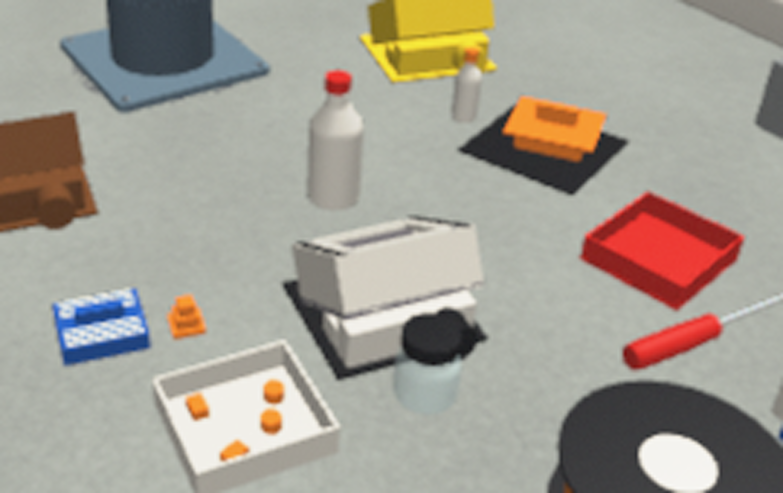

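Candidates in the top picture:
- **Housing:** white (248,160), yellow (125,293) and brown (323,278). I choose the white one.
- **Red tray:** (156,137), as against the red screwdriver handle (188,105).
- **Fresh cartridge:** blue block with pleats (325,195), as against the blue bins (325,60) and (137,45).
- **Cover:** orange plate on the black sheet (133,206), as against the small orange print (302,186) and the prints in the parts tray.
- **Spent cartridge:** grey, in the white bay (250,161).

Next I measure these.

```bash
cat > h.py <<'E'
import numpy as np, cv2
from scipy.spatial.transform import Rotation as R
F=np.diag([1,-1,-1.])
def ray(f,uv):
    uv=np.atleast_2d(uv).astype(float)
    d=np.c_[uv,np.ones(len(uv))]@np.linalg.inv(f["K"]).T@F
    return f["T"][:3,3], d@f["T"][:3,:3].T
def onz(f,uv,z):
    o,d=ray(f,uv); return o+d*((z-o[2])/d[:,2])[:,None]
def onplane(f,uv,p,n):
    o,d=ray(f,uv); return o+d*(((p-o)@n)/(d@n))[:,None]
def proj(f,P):
    P=np.atleast_2d(P); c=(P-f["T"][:3,3])@f["T"][:3,:3]@F; q=c@f["K"].T; return q[:,:2]/q[:,2:]
def blob(m,near,k=0):
    m=m.astype(np.uint8)
    if k: m=cv2.morphologyEx(m,cv2.MORPH_CLOSE,np.ones((k,k)))
    cs,_=cv2.findContours(m,cv2.RETR_EXTERNAL,cv2.CHAIN_APPROX_NONE)
    cs=[c for c in cs if cv2.contourArea(c)>25]
    return min(cs,key=lambda c:abs(cv2.pointPolygonTest(c,near,True)) if cv2.pointPolygonTest(c,near,True)<0 else 0)
def rect(P):
    r=cv2.minAreaRect((P[:,:2]*1000).astype(np.float32)); return r, cv2.boxPoints(r)
def load(n): 
    d=np.load(n); return {k:d[k] for k in d}
E
python3 - <<'E'
from h import *
f=load("pics/a_top.npz"); im=f["image"]; hsv=cv2.cvtColor(im,cv2.COLOR_BGR2HSV)
H,S,V=[hsv[...,i].astype(int) for i in range(3)]
print(hsv[160,232],hsv[206,125],hsv[195,325],hsv[137,156],hsv[150,300])
red=((H<6)|(H>174))&(S>150)
org=(H>6)&(H<20)&(S>120)
blu=(H>105)&(H<125)&(S>110)
for n,m,near,z in [("waste",red,(156,137),.03),("cover",org,(133,206),.031),("cart",blu,(325,195),.02),("tower",org,(302,186),.0),("spraycap",red,(222,218),.15),("gluecap",org,(144,239),.09)]:
    c=blob(m,near,5 if n=="cart" else 3); P=onz(f,c[:,0,:],z); r,b=rect(P); print(n,np.round(r[0],1),np.round(r[1],1),round(r[2],1))
E
```

```text
[ 16  25 153] [ 13 168 188] [110 159 141] [  1 182 184] [ 20  24 193]
waste [650.5 247.9] [110.9 118.8] 12.3
cover [428.7 311.6] [105.7  94.1] 35.0
cart [ 473.2 -280.8] [76.8 62.1] 76.5
tower [ 504.8 -210.3] [28.9 29.2] 74.7
spraycap [391.8  22.5] [19.8 22.6] 1.0
gluecap [424.1 295.1] [101.3  90.3] 35.0
```

Run:
```python
import cv2, numpy as np
t=cv2.imread("pics/a_top.png"); s=cv2.imread("pics/a_scene.png")
a=cv2.resize(t[125:190,215:280],(585,585),interpolation=cv2.INTER_CUBIC)
for i in range(0,65,10): cv2.putText(a,str(215+i),(i*9,10),0,.35,(0,255,255),1); cv2.putText(a,str(125+i),(0,i*9+10),0,.35,(0,255,255),1)
cv2.imwrite("pics/c_top.png",a)
a=cv2.resize(s[185:250,250:340],(792,572),interpolation=cv2.INTER_CUBIC)
cv2.imwrite("pics/c_scene.png",a)
```

```text
(no output)
```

View pics/c_top.png

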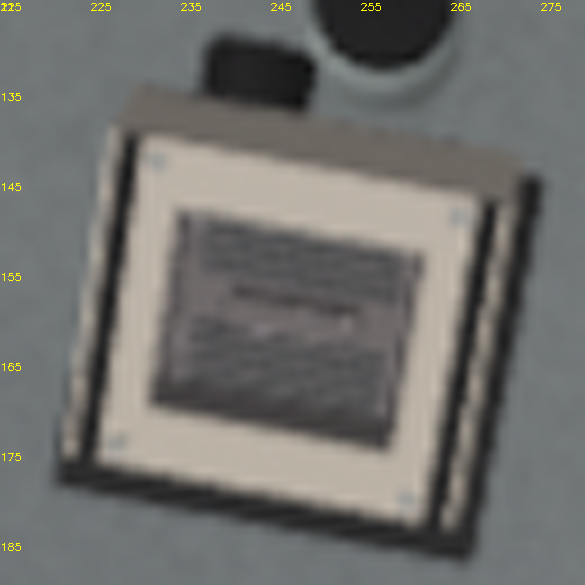

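View pics/c_scene.png

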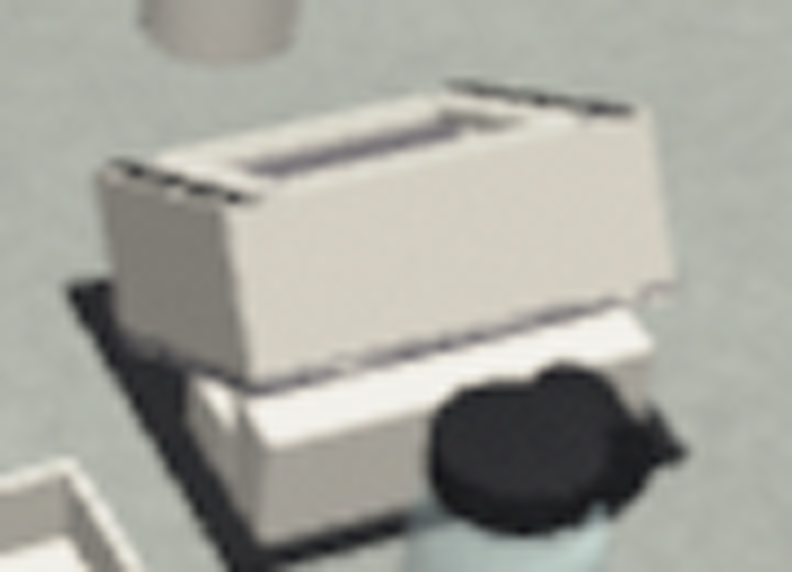

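```bash
cat >> h.py <<'E'
def bayfit(f,uv,zc=0.082):
    # uv: opening corners order: top-left(+x,+y), top-right(+x,-y), bottom-right, bottom-left
    psi=-0.15; p=onz(f,uv,zc).mean(0)
    for _ in range(50):
        n=np.array([-.5*np.cos(psi),-.5*np.sin(psi),np.sqrt(3)/2])
        P=onplane(f,uv,p,n); 
        yv=(P[0]-P[1]+P[3]-P[2]); psi=np.arctan2(-yv[0],yv[1])
        # centre by diagonals' mean
        c=P.mean(0); p=c.copy(); p[2]=zc; p=onplane(f,proj(f,c),np.array([0,0,zc]),np.array([0,0,1.]))[0]
    return p,psi,P
E
python3 - <<'E'
from h import *
f=load("pics/a_top.npz")
z=np.array([[180,210],[425,253],[387,450],[150,405.]]); uv=(z+.5)/9-.5+[215,125]
p,psi,P=bayfit(f,uv); print(p,np.degrees(psi))
print([round(np.linalg.norm(P[i]-P[(i+1)%4]),4) for i in range(4)])
s=load("pics/a_scene.npz")
# scene check: project the panel corners
E=np.array
c,sn=np.cos(psi),np.sin(psi); xb=E([c*.866,sn*.866,.5]); yb=E([-sn,c,0]); zb=np.cross(xb,yb); print(zb)
for ff in (f,s): print(np.round(proj(ff,E([p+a*.058*xb+b*.067*yb for a,b in [(1,1),(1,-1),(-1,-1),(-1,1)]])),1).tolist())
E
```

```text
[ 0.56565561 -0.04013345  0.082     ] -9.60721241948165
[np.float64(0.0821), np.float64(0.0709), np.float64(0.0813), np.float64(0.0698)]
[-0.49298752  0.08344643  0.866     ]
[[226.8, 138.9], [271.5, 147.0], [265.1, 183.0], [221.9, 175.0]]
[[323.6, 196.5], [275.5, 207.6], [260.3, 203.4], [303.9, 193.6]]
```

```bash
cat >> h.py <<'E'
def quat(q): return R.from_quat([q[1],q[2],q[3],q[0]])
def delta(s,pt,Rt):
    R0=quat(s["ee_rot"]); dp=R0.inv().apply(np.array(pt)-s["ee_pos"])*1000; dr=(R0.inv()*R.from_matrix(Rt)).as_rotvec(degrees=True)
    print("mm",np.round(dp,1).tolist(),"deg",np.round(dr,2).tolist(),"dist",round(float(np.linalg.norm(dp)),1),"ang",round(float(np.linalg.norm(dr)),1))
def bayaxes(psi):
    c,s=np.cos(psi),np.sin(psi); t=np.radians(30); xb=np.array([c*np.cos(t),s*np.cos(t),np.sin(t)]); yb=np.array([-s,c,0]); return np.c_[xb,yb,np.cross(xb,yb)]
def toolR(x,z): 
    x=x/np.linalg.norm(x); return np.c_[x,np.cross(z,x),z]
def down(ang): return toolR(np.array([np.cos(ang),np.sin(ang),0]),np.array([0,0,-1.]))
E
cat > g.py <<'E'
from h import *
from rig import env, eyes
def snap(n,name,crop=None,k=1):
    f=eyes.grab_frame(n); np.savez(f"pics/{name}.npz",**{q:f[q] for q in ("image","K","T")})
    im=f["image"]
    if crop: im=im[crop[1]:crop[3],crop[0]:crop[2]]
    cv2.imwrite(f"pics/{name}.png",cv2.resize(im,None,fx=k,fy=k,interpolation=cv2.INTER_CUBIC)); return f
E
python3 - <<'E'
from g import *
s=env.sense(); p=np.array([.5656,-.0401,.082]); B=bayaxes(np.radians(-9.6))
Rt=toolR(B[:,0],-B[:,2]); t=p+.11*B[:,2]; print(t)
delta(s,t,Rt); delta(s,t+[0,0,.06],Rt)
f=load("pics/a_top.npz"); print(onz(f,[[148,240],[144,239]],.09), onz(f,[[222,219]],.15))
E
```

```text
[ 0.51137022 -0.03092772  0.17726279]
mm [-549.5, 502.4, 86.6] deg [-22.13, 24.31, 82.81] dist 749.6 ang 89.1
mm [-549.6, 502.4, 26.6] deg [-22.13, 24.31, 82.81] dist 745.1 ang 89.1
[[0.32511069 0.24417521 0.09      ]
 [0.32781937 0.25613494 0.09      ]] [[0.38755499 0.02242436 0.15      ]]
```

Call:
apply_moves(
  deltas=[
    [1,-550,502,20,-22,24.3,82.8],
    [1,-550,502,20,-22,24.3,82.8],
    [1,-550,502,20,-22,24.3,82.8],
    [1,-550,502,20,-22,24.3,82.8],
    [1,-550,502,20,-22,24.3,82.8],
    [1,-550,502,20,-22,24.3,82.8],
    [1,-550,502,20,-22,24.3,82.8],
    [1,-550,502,20,-22,24.3,82.8],
  ],
)

```text
clock: 0.82
ee_pos: [0.3202, 0.3314, 0.2546]
ee_rot: [0.014, 0.968, 0.18, 0.177]
ft_force: [1.6, -0.7, 0.3]
grip_width: 0.0881
```

```bash
cat > st.py <<'E'
from g import *
s=env.sense(); print("t",s["clock"],"p",np.round(s["ee_pos"],4),"q",np.round(s["joint_positions"],2),"F",np.round(s["ft_force"],1),"w",round(float(s["grip_width"]),4))
E
python3 - <<'E'
from st import *
p=np.array([.5656,-.0401,.082]); B=bayaxes(np.radians(-9.6))
Rt=toolR(B[:,0],-B[:,2]); t=p+.11*B[:,2]
delta(s,t,Rt)
E
```

```text
t 0.8167 p [0.3202 0.3314 0.2546] q [-1.46  0.12  0.39  2.23  0.42  0.63 -1.03] F [ 1.6 -0.7  0.3] w 0.0881
mm [12.7, 397.5, 125.2] deg [-7.96, 8.66, 29.17] dist 416.9 ang 31.4
```

Call:
apply_moves(
  deltas=[
    [1,12.5,397.5,100,-8,8.7,29.2],
    [1,12.5,397.5,100,-8,8.7,29.2],
    [1,12.5,397.5,100,-8,8.7,29.2],
    [1,12.5,397.5,100,-8,8.7,29.2],
    [1,12.5,397.5,110,-8,8.7,29.2],
    [1,12.5,397.5,110,-8,8.7,29.2],
    [1,12.5,397.5,110,-8,8.7,29.2],
    [1,12.5,397.5,125,-8,8.7,29.2],
  ],
)

```text
clock: 1.48
ee_pos: [0.4069, 0.1686, 0.2271]
ee_rot: [0.027, 0.965, -0.059, 0.253]
ft_force: [0.4, 0.7, 0.6]
grip_width: 0.0879
```

Run:
```python
from st import *
p=np.array([.5656,-.0401,.082]); B=bayaxes(np.radians(-9.6))
Rt=toolR(B[:,0],-B[:,2]); t=p+.11*B[:,2]
delta(s,t,Rt)
```

```text
t 1.4833 p [0.4069 0.1686 0.2271] q [-0.71  0.11 -0.07  2.39  0.96  0.52 -1.73] F [0.4 0.7 0.6] w 0.0879
mm [85.8, 183.4, 110.4] deg [-0.05, 0.47, 2.59] dist 230.7 ang 2.6
```

Call:
apply_moves(
  deltas=[
    [1,86,183,80,0,0.5,2.6],
    [1,86,183,80,0,0.5,2.6],
    [1,86,183,80,0,0.5,2.6],
    [1,86,183,80,0,0.5,2.6],
    [1,86,183,110,0,0.5,2.6],
    [1,86,183,110,0,0.5,2.6],
    [1,86,183,110,0,0.5,2.6],
    [1,86,183,110,0,0.5,2.6],
  ],
)

```text
clock: 2.15
ee_pos: [0.5039, -0.0175, 0.1817]
ee_rot: [0.021, 0.963, -0.081, 0.258]
ft_force: [1.7, 1.3, 0.6]
grip_width: 0.0883
```

Run:
```python
from st import *
p=np.array([.5656,-.0401,.082]); B=bayaxes(np.radians(-9.6))
Rt=toolR(B[:,0],-B[:,2]); t=p+.11*B[:,2]
delta(s,t,Rt)
snap("wrist","d1",k=1.5)
```

```text
t 2.15 p [ 0.5039 -0.0175  0.1817] q [ 0.19  0.3  -0.38  2.35  1.54  0.26 -1.78] F [1.7 1.3 0.6] w 0.0883
mm [6.1, 12.0, 8.6] deg [-0.04, -0.02, 0.02] dist 16.0 ang 0.1
```

View pics/d1.png

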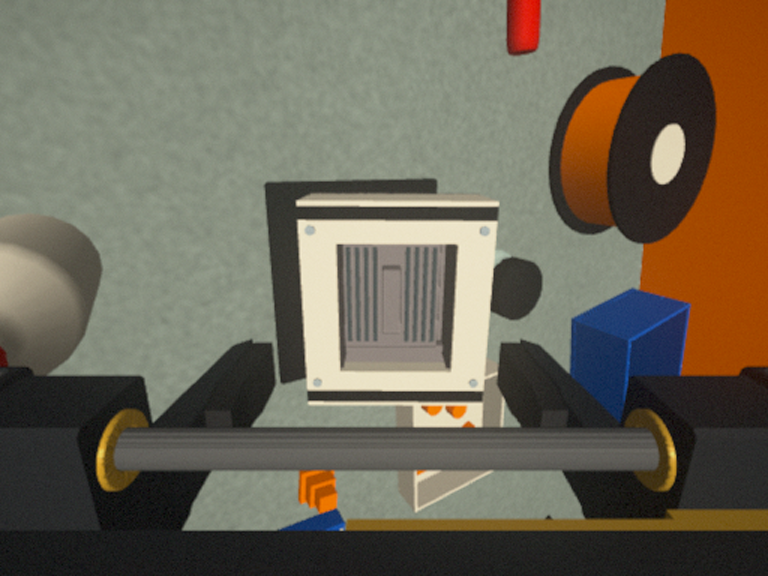

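The wrist picture shows the white panel square on, with the opening's corners at about (225,163), (305,163), (300,247), (228,247) in image pixels and the grey cartridge inside. Next I fit the opening.

```bash
cat >> h.py <<'E'
def hole(f,near,thr=170,area=(1500,60000),show=None):
    g=cv2.cvtColor(f["image"],cv2.COLOR_BGR2GRAY); m=(g>thr).astype(np.uint8)
    cs,hi=cv2.findContours(m,cv2.RETR_CCOMP,cv2.CHAIN_APPROX_NONE)
    best=[c for c,h in zip(cs,hi[0]) if h[3]>=0 and area[0]<cv2.contourArea(c)<area[1] and cv2.pointPolygonTest(c,near,False)>=0]
    if not best: return None
    c=best[0][:,0,:].astype(float)
    q=cv2.boxPoints(cv2.minAreaRect(c.astype(np.float32)))
    ap=cv2.approxPolyDP(best[0],6,True)[:,0,:].astype(float)
    # fit 4 lines: assign contour points to sides of approx quad
    L=[]
    if len(ap)!=4: print("approx",len(ap)); ap=q
    for i in range(4):
        a,b=ap[i],ap[(i+1)%4]; u=(b-a)/np.linalg.norm(b-a); n=np.array([-u[1],u[0]]); t=(c-a)@u/np.linalg.norm(b-a)
        k=(abs((c-a)@n)<4)&(t>.12)&(t<.88); vx,vy,x0,y0=cv2.fitLine(c[k].astype(np.float32),cv2.DIST_HUBER,0,.01,.01).ravel(); L.append((np.array([x0,y0]),np.array([vx,vy])))
    out=[]
    for i in range(4):
        (p,u),(r,v)=L[i-1],L[i]; t=np.linalg.solve(np.c_[u,-v],r-p); out.append(p+t[0]*u)
    return np.array(out)
E
python3 - <<'E'
from h import *
f=load("pics/d1.npz")
for thr in (130,150,170,190):
    q=hole(f,(264,205),thr); 
    if q is None: print(thr,None); continue
    # order: +x+y : right,up
    c=q.mean(0); pick=lambda sx,sy: q[np.argmax((q-c)@np.array([sx,sy]))]
    uv=np.array([pick(1,-1),pick(1,1),pick(-1,1),pick(-1,-1)])
    p,psi,P=bayfit(f,uv); print(thr,np.round(uv,1).tolist(),np.round(p,4),round(np.degrees(psi),2),[round(np.linalg.norm(P[i]-P[(i+1)%4]),4) for i in range(4)])
    # solvePnP
    obj=np.array([[36,42,0],[36,-42,0],[-36,-42,0],[-36,42,0.]])/1000
    ok,rv,tv=cv2.solvePnP(obj,uv,f["K"],None,flags=cv2.SOLVEPNP_IPPE); Tc=F@tv.ravel(); Rc=f["T"][:3,:3]@F@cv2.Rodrigues(rv)[0]
    print("   pnp",np.round(f["T"][:3,:3]@Tc+f["T"][:3,3],4),np.round(Rc[:,2],3),round(np.degrees(np.arctan2(-Rc[0,1],Rc[1,1])),2))
E
```

```text
130 None
150 [[305.0, 163.39999389648438], [300.6000061035156, 243.39999389648438], [225.6999969482422, 244.10000610351562], [223.39999389648438, 161.89999389648438]] [ 0.5649 -0.0388  0.082 ] -10.04 [np.float64(0.078), np.float64(0.072), np.float64(0.0801), np.float64(0.0716)]
   pnp [ 0.565  -0.04    0.0814] [-0.516 -0.042  0.856] -6.05
170 [[305.29998779296875, 162.0], [300.8999938964844, 247.0], [225.39999389648438, 247.0], [223.60000610351562, 162.0]] [ 0.5648 -0.0403  0.082 ] -10.1 [np.float64(0.0832), np.float64(0.0729), np.float64(0.0832), np.float64(0.0716)]
   pnp [ 0.5644 -0.0402  0.0828] [-0.486  0.05   0.872] -9.01
190 [[305.79998779296875, 162.0], [301.1000061035156, 248.0], [225.60000610351562, 248.0], [223.3000030517578, 162.0]] [ 0.5648 -0.0409  0.082 ] -10.02 [np.float64(0.0843), np.float64(0.073), np.float64(0.0843), np.float64(0.0724)]
   pnp [ 0.5637 -0.0399  0.0841] [-0.484  0.066  0.872] -9.45
```

Run:
```python
from h import *
f=load("pics/d1.npz"); im=f["image"][150:260,215:315]
a=cv2.resize(im,None,fx=5.4,fy=5.4,interpolation=cv2.INTER_CUBIC); a=np.clip((a.astype(float)-60)*2,0,255).astype(np.uint8); cv2.imwrite("pics/d1c.png",a)
```

```text
(no output)
```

View pics/d1c.png

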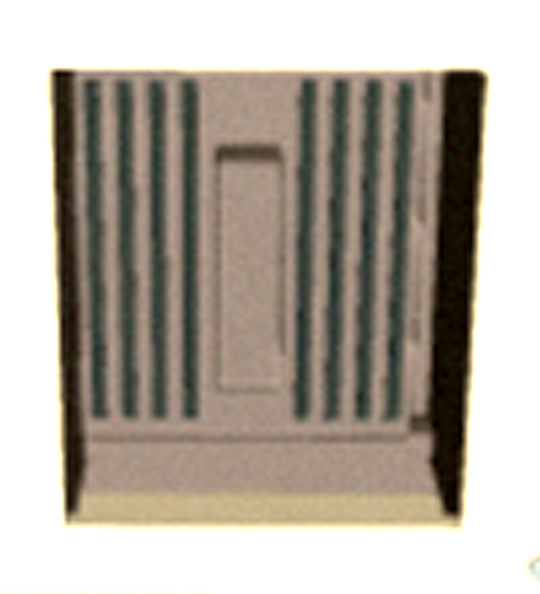

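Run:
```python
from st import *
f=load("pics/d1.npz"); p=np.array([.5648,-.0403,.082]); B=bayaxes(np.radians(-10))
q=lambda x,y:[(x+.5)/5.4-.5+215,(y+.5)/5.4-.5+150]
P=onplane(f,[q(250,275),q(217,275),q(283,275),q(250,160),q(250,390)],p-.016*B[:,2],B[:,2]); L=(P-p)@B*1000; print(np.round(L,1))
Rt=toolR(B[:,0],-B[:,2])
c=L[0]/1000; 
# tip depth 28.5 -> TCP at z=-0.0285+0.025=-0.0035
for z in (.06,-.0035): delta(s,p+B@np.array([c[0],c[1],z]),Rt)
```

```text
t 2.2 p [ 0.5059 -0.026   0.1805] q [ 0.2   0.3  -0.37  2.34  1.54  0.26 -1.78] F [ 3.2 -7.6  0.7] w 0.0881
[[ -2.5   0.3 -16. ]
 [ -8.5   0.3 -16. ]
 [  3.5   0.3 -16. ]
 [ -2.7  21.8 -16. ]
 [ -2.3 -22.2 -16. ]]
mm [0.6, 3.2, 55.6] deg [0.35, -0.03, -0.08] dist 55.7 ang 0.4
mm [0.6, 2.8, 119.1] deg [0.35, -0.03, -0.08] dist 119.1 ang 0.4
```

Call:
apply_moves(
  deltas=[
    [-0.45,0.6,3,20,0.3,0,0],
    [-0.45,0.6,3,40,0.3,0,0],
    [-0.45,0.6,3,55.5,0.3,0,0],
    [-0.45,0.6,3,55.5,0.3,0,0],
    [-0.45,0.6,3,55.5,0.3,0,0],
    [-0.45,0.6,3,55.5,0.3,0,0],
  ],
  newtons=25,
)

```text
clock: 2.7
ee_pos: [0.5305, -0.0229, 0.1347]
ee_rot: [0.019, 0.963, -0.08, 0.258]
ft_force: [-1.0, -0.4, 0.2]
grip_width: 0.0504
```

```bash
cat > bay.py <<'E'
from st import *
p=np.array([.5648,-.0403,.082]); B=bayaxes(np.radians(-10)); Rt=toolR(B[:,0],-B[:,2])
def bd(x,y,z,Rt=Rt): delta(s,p+B@np.array([x,y,z])/1000,Rt)
L=B.T@(s["ee_pos"]-p)*1000; print("bay mm",np.round(L,1))
E
python3 - <<'E'
from bay import *
bd(-2.5,.3,-3.5)
snap("wrist","d2",k=1.5)
E
```

```text
t 2.7 p [ 0.5305 -0.0229  0.1347] q [ 0.24  0.45 -0.42  2.31  1.9   0.32 -2.09] F [-1.  -0.4  0.2] w 0.0504
bay mm [-5.5 11.2 64. ]
mm [3.0, 11.6, 67.4] deg [-0.54, -0.0, 0.38] dist 68.4 ang 0.7
```

View pics/d2.png

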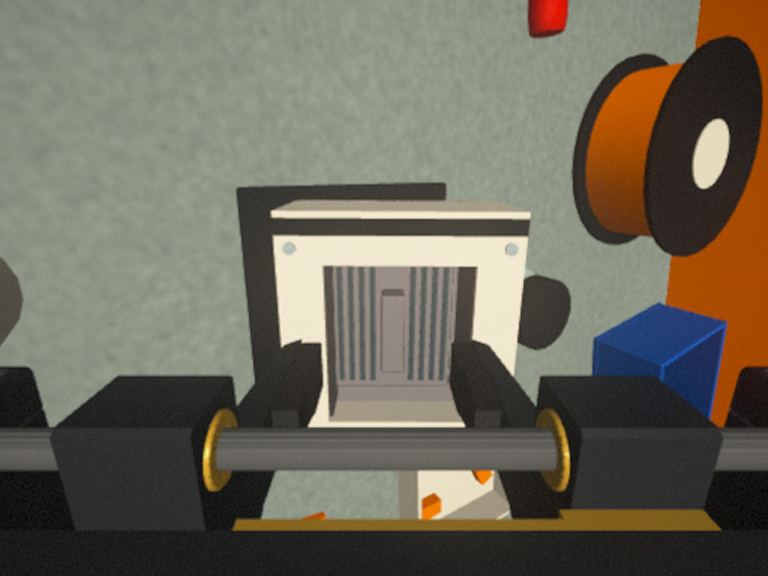

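Call:
apply_moves(
  deltas=[
    [-0.45,0,0,0,0,0,0],
    [-0.45,0,0,0,0,0,0],
    [-0.45,0,0,0,0,0,0],
    [-0.45,0,0,0,0,0,0],
  ],
)

```text
clock: 3.08
ee_pos: [0.531, -0.0231, 0.1347]
ee_rot: [0.019, 0.963, -0.08, 0.259]
ft_force: [1.1, -0.1, 0.3]
grip_width: 0.0242
```

Run:
```python
from bay import *
bd(-2.5,.3,-3.5)
```

```text
t 3.0833 p [ 0.531  -0.0231  0.1347] q [ 0.24  0.45 -0.42  2.3   1.91  0.32 -2.1 ] F [ 1.1 -0.1  0.3] w 0.0242
bay mm [-5.1 11.1 63.8]
mm [2.5, 11.4, 67.2] deg [-0.53, -0.05, 0.38] dist 68.2 ang 0.7
```

Call:
apply_moves(
  deltas=[
    [-0.45,2.5,11.5,5,-0.5,0,0.4],
    [-0.45,2.5,11.5,15,-0.5,0,0.4],
    [-0.45,2.5,11.5,25,-0.5,0,0.4],
    [-0.45,2.5,11.5,25,-0.5,0,0.4],
    [-0.45,2.5,11.5,25,-0.5,0,0.4],
  ],
)

```text
clock: 3.5
ee_pos: [0.5433, -0.0376, 0.1132]
ee_rot: [0.022, 0.962, -0.085, 0.257]
ft_force: [0.1, 0.3, 0.6]
grip_width: 0.024
```

Run:
```python
from bay import *
bd(-2.5,.3,-3.5)
```

```text
t 3.5 p [ 0.5433 -0.0376  0.1132] q [ 0.29  0.53 -0.44  2.28  2.    0.35 -2.15] F [0.1 0.3 0.6] w 0.024
bay mm [-3.2 -1.1 37.9]
mm [0.7, -1.4, 41.4] deg [0.01, 0.05, -0.09] dist 41.4 ang 0.1
```

Call:
apply_moves(
  deltas=[
    [-0.45,0.7,-1.4,4,0,0,0],
    [-0.45,0.7,-1.4,14,0,0,0],
    [-0.45,0.7,-1.4,24,0,0,0],
    [-0.45,0.7,-1.4,34,0,0,0],
    [-0.45,0.7,-1.4,41,0,0,0],
    [-0.45,0.7,-1.4,41,0,0,0],
    [-0.45,0.7,-1.4,41,0,0,0],
  ],
)

```text
clock: 4.08
ee_pos: [0.5644, -0.039, 0.0785]
ee_rot: [0.022, 0.962, -0.084, 0.258]
ft_force: [0.6, -0.1, -0.1]
grip_width: 0.0242
```

Run:
```python
from bay import *
bd(-2.5,.3,-3.5)
snap("wrist","d3",k=1.5)
```

```text
t 4.0833 p [ 0.5644 -0.039   0.0785] q [ 0.32  0.64 -0.47  2.23  2.1   0.41 -2.21] F [ 0.6 -0.1 -0.1] w 0.0242
bay mm [-2.3  1.2 -2.7]
mm [-0.2, 0.9, 0.8] deg [-0.03, 0.02, -0.03] dist 1.2 ang 0.0
```

View pics/d3.png

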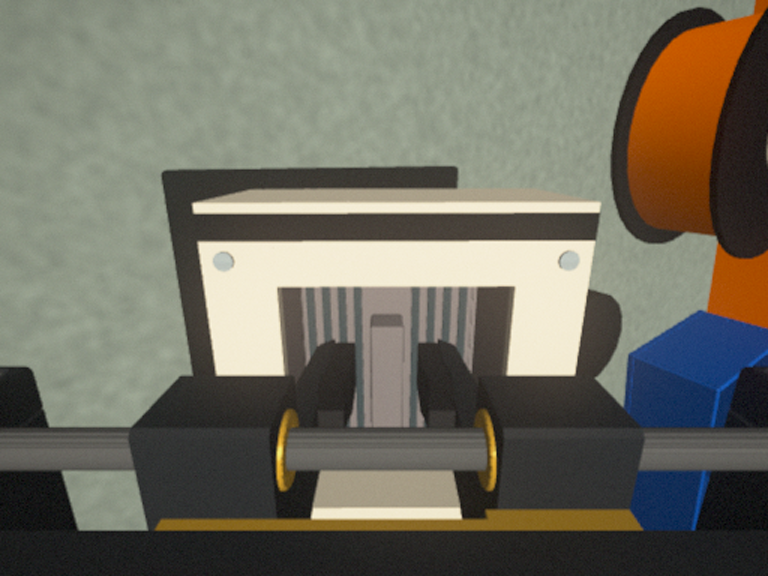

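The fingers straddle the grey rib (about (258,240) in image pixels), inside the opening. I close the gripper here.

Call:
apply_moves(
  deltas=[
    [-1,0,0.5,0.7,0,0,0],
    [-1,0,0.5,0.7,0,0,0],
    [-1,0,0.5,0.7,0,0,0],
    [-1,0,0.5,0.7,0,0,0],
    [-1,0,0.5,-6,0,0,0],
    [-1,0,0.5,-12,0,0,0],
    [-1,0,0.5,-18,0,0,0],
    [-1,0,0.5,-18,0,0,0],
  ],
  newtons=25,
)

```text
clock: 4.8
ee_pos: [0.5551, -0.0377, 0.0952]
ee_rot: [0.022, 0.962, -0.084, 0.258]
ft_force: [-0.7, 0.6, -1.0]
grip_width: 0.0116
```

Run:
```python
from bay import *
# waste target
f=load("pics/a_top.npz"); hsv=cv2.cvtColor(f["image"],cv2.COLOR_BGR2HSV); H,S,V=[hsv[...,i].astype(int) for i in range(3)]
c=blob(((H<6)|(H>174))&(S>150),(156,137),3); r,b=rect(onz(f,c[:,0,:],.03)); print(r,b)
bd(-2.5,.3,95)
snap("wrist","d4",k=1.5)
```

```text
t 4.8 p [ 0.5551 -0.0377  0.0952] q [ 0.3   0.59 -0.46  2.25  2.06  0.39 -2.19] F [-0.7  0.6 -1. ] w 0.0116
bay mm [-2.   0.9 16.5]
((650.5366821289062, 247.89346313476562), (110.86627960205078, 118.8477783203125), 12.302143096923828) [[583.71515 294.14188]
 [609.03766 178.02312]
 [717.3582  201.64505]
 [692.0357  317.7638 ]]
mm [-0.4, 0.5, -78.5] deg [-0.04, -0.04, -0.0] dist 78.5 ang 0.1
```

View pics/d4.png

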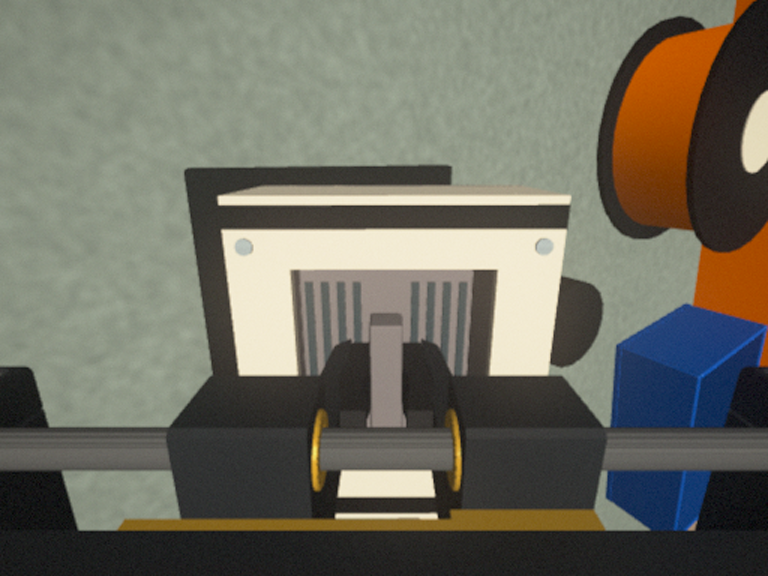

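Call:
apply_moves(
  deltas=[
    [-1,1.5,0.5,-10,0,0,0],
    [-1,1.5,0.5,-25,0,0,0],
    [-1,1.5,0.5,-40,0,0,0],
    [-1,1.5,0.5,-60,0,0,0],
    [-1,1.5,0.5,-80,0,0,0],
    [-1,1.5,0.5,-80,0,0,0],
  ],
)

```text
clock: 5.35
ee_pos: [0.5169, -0.0313, 0.1665]
ee_rot: [0.022, 0.962, -0.084, 0.259]
ft_force: [0.9, -0.2, -1.1]
grip_width: 0.0118
```

```bash
cat > wt.py <<'E'
from bay import *
Rw=down(np.radians(12.3))
delta(s,[.6505,.248,.14],Rw); delta(s,[.6505,.248,.051],Rw)
E
python3 wt.py
```

```text
t 5.35 p [ 0.5169 -0.0313  0.1665] q [ 0.19  0.35 -0.34  2.33  1.7   0.25 -1.91] F [ 0.9 -0.2 -1.1] w 0.0118
bay mm [ 0.   0.5 97.5]
mm [58.5, -298.2, 64.9] deg [5.81, -29.79, -21.77] dist 310.8 ang 37.4
mm [13.8, -298.2, 141.9] deg [5.81, -29.79, -21.77] dist 330.5 ang 37.4
```

Call:
apply_moves(
  deltas=[
    [-1,20,-30,0,0,-5,0],
    [-1,73,-298,39,5.8,-29.8,-21.8],
    [-1,73,-298,39,5.8,-29.8,-21.8],
    [-1,73,-298,39,5.8,-29.8,-21.8],
    [-1,73,-298,39,5.8,-29.8,-21.8],
    [-1,73,-298,39,5.8,-29.8,-21.8],
    [-1,73,-298,39,5.8,-29.8,-21.8],
    [-1,73,-298,39,5.8,-29.8,-21.8],
  ],
)

```text
clock: 6.02
ee_pos: [0.6093, 0.1439, 0.1672]
ee_rot: [0.005, 0.996, 0.088, 0.023]
ft_force: [1.7, 0.8, -2.1]
grip_width: 0.0114
```

```bash
python3 wt.py
```

```text
t 6.0167 p [0.6093 0.1439 0.1672] q [ 0.18  0.7  -0.72  1.68  0.59  0.93 -0.58] F [ 1.7  0.8 -2.1] w 0.0114
bay mm [ 52.9 189.2  67.8]
mm [57.5, -95.7, 28.5] deg [0.8, -2.53, -2.24] dist 115.2 ang 3.5
mm [53.5, -96.8, 117.4] deg [0.8, -2.53, -2.24] dist 161.3 ang 3.5
```

Call:
apply_moves(
  deltas=[
    [-1,57.5,-96,0,0.8,-2.5,-2.2],
    [-1,57.5,-96,10,0.8,-2.5,-2.2],
    [-1,57.5,-96,20,0.8,-2.5,-2.2],
    [-1,57.5,-96,25,0.8,-2.5,-2.2],
    [-1,57.5,-96,25,0.8,-2.5,-2.2],
    [-1,57.5,-96,25,0.8,-2.5,-2.2],
  ],
)

```text
clock: 6.52
ee_pos: [0.6498, 0.2468, 0.142]
ee_rot: [0.002, 0.994, 0.106, 0.002]
ft_force: [0.9, -0.0, -0.9]
grip_width: 0.0116
```

```bash
python3 wt.py
python3 - <<'E'
from g import *
snap("wrist","e1",k=1.5)
E
```

```text
t 6.5167 p [0.6498 0.2468 0.142 ] q [-0.01  0.85 -0.69  1.46  0.6   1.04 -0.62] F [ 0.9 -0.  -0.9] w 0.0116
bay mm [ 59.3 297.5  35. ]
mm [1.0, -1.0, 2.0] deg [0.24, -0.21, -0.16] dist 2.4 ang 0.4
mm [0.6, -1.4, 91.0] deg [0.24, -0.21, -0.16] dist 91.0 ang 0.4
```

View pics/e1.png

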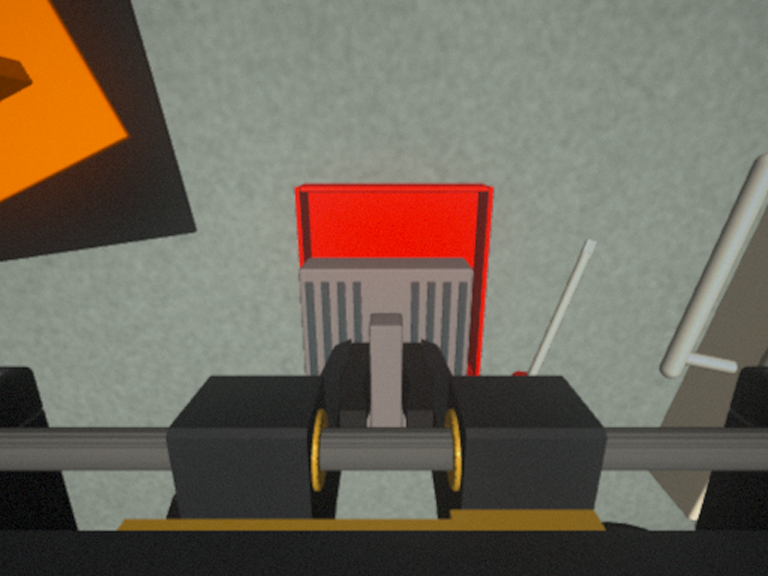

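Run:
```python
from h import *
f=load("pics/e1.npz"); P=onz(f,np.array([[297,186],[491,186.]])/1.5,.03); print(P)
m=P[:,:2].mean(0); print(m, "tray centre est", m+.06*np.array([np.sin(np.radians(12.3)),-np.cos(np.radians(12.3))]))
```

```text
[[0.58983733 0.29711654 0.03      ]
 [0.69325711 0.31920305 0.03      ]]
[0.64154722 0.3081598 ] tray centre est [0.65432904 0.24953706]
```

Call:
apply_moves(
  deltas=[
    [-1,2.5,-1,25,0.2,-0.2,0],
    [-1,2.5,-1,50,0.2,-0.2,0],
    [-1,2.5,-1,72,0.2,-0.2,0],
    [-1,2.5,-1,82,0.2,-0.2,0],
    [-1,2.5,-1,90,0.2,-0.2,0],
    [-1,2.5,-1,90,0.2,-0.2,0],
    [-1,2.5,-1,90,0.2,-0.2,0],
  ],
)

```text
clock: 7.15
ee_pos: [0.6534, 0.2497, 0.0546]
ee_rot: [-0.001, 0.994, 0.106, 0.002]
ft_force: [0.5, -0.1, -1.6]
grip_width: 0.0118
```

```bash
python3 wt.py
```

```text
t 7.15 p [0.6534 0.2497 0.0546] q [-0.04  0.97 -0.64  1.47  0.66  0.92 -0.66] F [ 0.5 -0.1 -1.6] w 0.0118
bay mm [ 18.3 300.9 -42.2]
mm [-2.9, 0.9, -85.4] deg [-0.11, -0.21, -0.14] dist 85.4 ang 0.3
mm [-3.2, 1.0, 3.6] deg [-0.11, -0.21, -0.14] dist 4.9 ang 0.3
```

Call:
apply_moves(
  deltas=[
    [-1,0,0,3,0,0,0],
    [-1,0,0,4.5,0,0,0],
    [-1,0,0,4.5,0,0,0],
    [-0.3,0,0,4.5,0,0,0],
    [-0.3,0,0,4.5,0,0,0],
    [-0.3,0,0,4.5,0,0,0],
    [-0.3,0,0,4.5,0,0,0],
  ],
)

```text
clock: 7.73
ee_pos: [0.6529, 0.25, 0.0493]
ee_rot: [-0.001, 0.994, 0.106, 0.001]
ft_force: [-0.1, 0.2, 0.7]
grip_width: 0.0312
```

Call:
apply_moves(
  deltas=[
    [-0.3,0,0,-15,0,0,0],
    [-0.3,0,0,-45,0,0,0],
    [-0.3,0,0,-80,0,0,0],
    [-0.3,0,0,-110,0,0,0],
    [-0.3,0,0,-110,0,0,0],
  ],
)

```text
clock: 8.15
ee_pos: [0.6557, 0.2521, 0.1675]
ee_rot: [-0.003, 0.994, 0.106, 0.006]
ft_force: [0.9, -0.7, 0.4]
grip_width: 0.0309
```

```bash
python3 wt.py
python3 - <<'E'
from g import *
snap("wrist","e2",k=1.5)
E
```

```text
t 8.15 p [0.6557 0.2521 0.1675] q [-0.    0.83 -0.71  1.43  0.58  1.07 -0.61] F [ 0.9 -0.7  0.4] w 0.0309
bay mm [ 76.2 303.8  54.7]
mm [-6.3, 3.1, 27.4] deg [-0.28, -0.75, -0.12] dist 28.3 ang 0.8
mm [-7.4, 3.5, 116.4] deg [-0.28, -0.75, -0.12] dist 116.7 ang 0.8
```

View pics/e2.png

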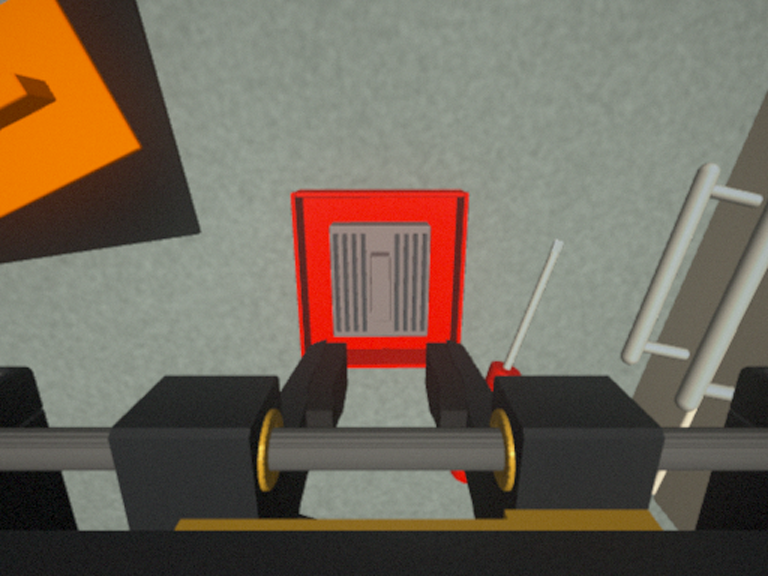

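The spent cartridge lies flat in the middle of the red tray (pleats at about (253,187) in image pixels). Next is the fresh one.

```bash
cat > ft.py <<'E'
from bay import *
Rc=down(np.radians(-13.5))
delta(s,[.473,-.281,.17],Rc)
E
python3 ft.py;  python3 - <<'E'
from h import *
f=load("pics/a_top.npz"); hsv=cv2.cvtColor(f["image"],cv2.COLOR_BGR2HSV); H,S,V=[hsv[...,i].astype(int) for i in range(3)]
c=blob((H>105)&(H<125)&(S>110),(325,195),5); print(rect(onz(f,c[:,0,:],.02)))
E
```

```text
t 8.2 p [0.6546 0.2512 0.1643] q [-0.    0.84 -0.71  1.44  0.58  1.07 -0.61] F [-0.3 -0.4 -0.7] w 0.031
bay mm [ 73.9 302.7  52.4]
mm [-289.8, 481.9, -10.3] deg [-0.33, -0.51, 25.69] dist 562.4 ang 25.7
(((473.16583251953125, -280.8204040527344), (76.7838134765625, 62.11677169799805), 76.4910888671875), array([[ 433.9985 , -310.89502],
       [ 494.3967 , -325.40527],
       [ 512.3331 , -250.74579],
       [ 451.93497, -236.23553]], dtype=float32))
```

Call:
apply_moves(
  deltas=[
    [-0.1,-290,482,-16,-0.3,-0.5,25.7],
    [-0.1,-290,482,-16,-0.3,-0.5,25.7],
    [-0.1,-290,482,-16,-0.3,-0.5,25.7],
    [-0.1,-290,482,-16,-0.3,-0.5,25.7],
    [-0.1,-290,482,-16,-0.3,-0.5,25.7],
    [-0.1,-290,482,-16,-0.3,-0.5,25.7],
    [-0.1,-290,482,-16,-0.3,-0.5,25.7],
    [-0.1,-290,482,-16,-0.3,-0.5,25.7],
  ],
)

```text
clock: 8.87
ee_pos: [0.5434, -0.0675, 0.1674]
ee_rot: [0.002, 0.993, -0.117, -0.004]
ft_force: [1.8, -0.8, -0.2]
grip_width: 0.0395
```

```bash
python3 ft.py
```

```text
t 8.8667 p [ 0.5434 -0.0675  0.1674] q [ 0.53  0.59 -0.65  1.85  0.46  0.87 -0.58] F [ 1.8 -0.8 -0.2] w 0.0395
bay mm [ 28.6 -30.5  82.1]
mm [-18.7, 224.0, -1.4] deg [0.27, 0.39, 0.01] dist 224.8 ang 0.5
```

Call:
apply_moves(
  deltas=[
    [-0.1,-18,210,-2,0,0,0],
    [-0.1,-18,210,-2,0,0,0],
    [-0.1,-18,210,-2,0,0,0],
    [-0.1,-18,210,-2,0,0,0],
    [-0.1,-18,210,-2,0,0,0],
    [-0.1,-18,210,-2,0,0,0],
    [-0.1,-18,210,-2,0,0,0],
  ],
)

```text
clock: 9.45
ee_pos: [0.4765, -0.2689, 0.17]
ee_rot: [0.002, 0.993, -0.121, -0.004]
ft_force: [-1.2, 0.4, 1.3]
grip_width: 0.04
```

```bash
python3 ft.py
python3 - <<'E'
from g import *
snap("wrist","f1",k=1.5)
E
```

```text
t 9.45 p [ 0.4765 -0.2689  0.17  ] q [ 0.91  0.57 -0.63  1.86  0.44  0.86 -0.19] F [-1.2  0.4  1.3] w 0.04
bay mm [   3.  -240.5   99.9]
mm [-0.4, 12.6, 0.1] deg [0.3, 0.43, -0.36] dist 12.6 ang 0.6
```

View pics/f1.png

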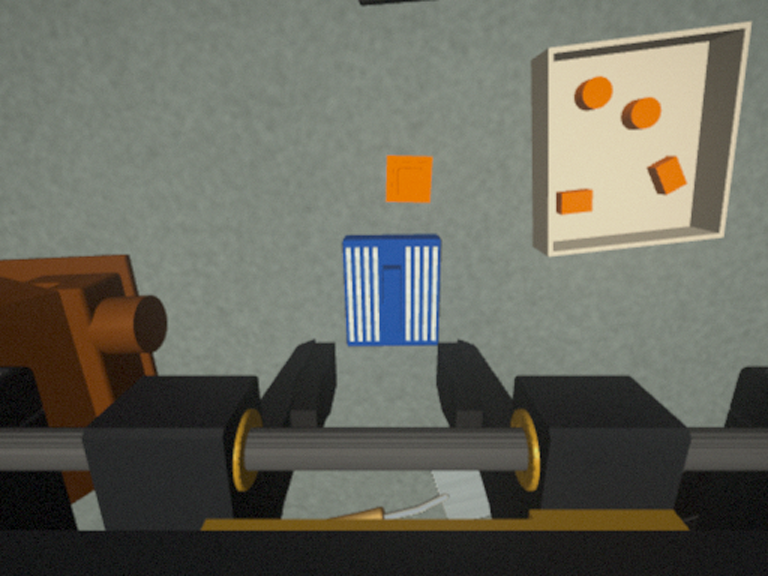

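Run:
```python
from h import *
f=load("pics/f1.npz"); im=f["image"]; hsv=cv2.cvtColor(im,cv2.COLOR_BGR2HSV); H,S,V=[hsv[...,i].astype(int) for i in range(3)]
roi=np.zeros(H.shape,bool); roi[150:240,222:302]=1
m=((V>150)&(S<90)&roi); ys,xs=np.nonzero(m); print(len(xs),xs.min(),xs.max(),ys.min(),ys.max())
P=onz(f,np.c_[xs,ys],.02); r,b=rect(P); print(r)
m=(H>105)&(H<125)&(S>100)&roi|m
ys,xs=np.nonzero(m); P=onz(f,np.c_[xs,ys],.02); r2,b2=rect(P); print(r2)
# near edge (bottom row) mid
print(b2)
```

```text
1821 230 291 164 227
((475.73248291015625, -283.02032470703125), (68.6467514038086, 61.611785888671875), 76.79325103759766)
((476.33782958984375, -281.07525634765625), (79.8018798828125, 64.87767028808594), 76.86258697509766)
[[ 435.67902 -312.55896]
 [ 498.8587  -327.3048 ]
 [ 516.99664 -249.59155]
 [ 453.81696 -234.8457 ]]
```

```bash
cat > ft.py <<'E'
from bay import *
Rc=down(np.radians(-13.2))
for z in (.08,.0468): delta(s,[.4755,-.2825,z],Rc)
E
python3 ft.py
```

```text
t 9.5 p [ 0.4777 -0.2661  0.1703] q [ 0.9   0.57 -0.64  1.86  0.44  0.86 -0.19] F [ 0.5  0.3 -1.1] w 0.0398
bay mm [   3.8 -237.5   99.7]
mm [2.3, 16.1, 90.3] deg [0.22, 0.39, -0.43] dist 91.8 ang 0.6
mm [2.5, 15.9, 123.5] deg [0.22, 0.39, -0.43] dist 124.6 ang 0.6
```

Call:
apply_moves(
  deltas=[
    [-0.1,2.3,16,25,0.2,0.4,-0.4],
    [-0.1,2.3,16,50,0.2,0.4,-0.4],
    [-0.1,2.3,16,70,0.2,0.4,-0.4],
    [-0.1,2.3,16,85,0.2,0.4,-0.4],
    [-0.1,2.3,16,85,0.2,0.4,-0.4],
    [-0.1,2.3,16,85,0.2,0.4,-0.4],
  ],
)

```text
clock: 10.0
ee_pos: [0.4769, -0.2797, 0.0855]
ee_rot: [-0.0, 0.994, -0.113, -0.0]
ft_force: [0.8, 0.6, 0.7]
grip_width: 0.0399
```

```bash
python3 ft.py
python3 - <<'E'
from g import *
snap("wrist","f2",k=1.5)
E
```

```text
t 10.0 p [ 0.4769 -0.2797  0.0855] q [ 0.87  0.7  -0.56  1.88  0.55  0.71 -0.23] F [0.8 0.6 0.7] w 0.0399
bay mm [ -37.3 -251.    25.5]
mm [-0.7, 3.0, 5.5] deg [-0.05, 0.01, 0.27] dist 6.3 ang 0.3
mm [-0.7, 3.1, 38.7] deg [-0.05, 0.01, 0.27] dist 38.8 ang 0.3
```

View pics/f2.png

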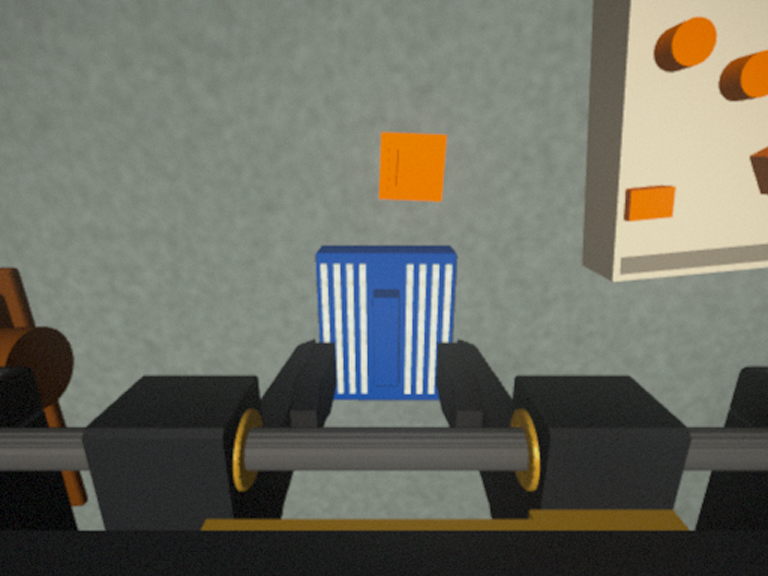

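Run:
```python
from h import *
f=load("pics/f2.npz"); im=f["image"][155:275,205:310]
a=cv2.resize(im,None,fx=5,fy=5,interpolation=cv2.INTER_CUBIC); a=np.clip((a.astype(float))*1.6,0,255).astype(np.uint8); cv2.imwrite("pics/f2c.png",a)
```

```text
(no output)
```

View pics/f2c.png

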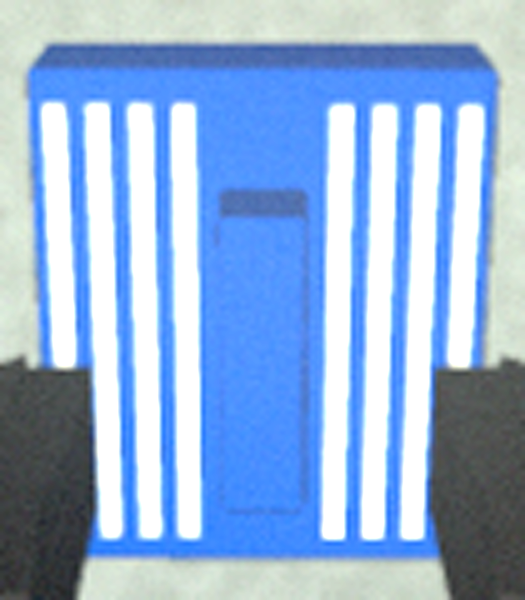

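Run:
```python
from h import *
f=load("pics/f2.npz"); q=lambda L:[[(x+.5)/5-.5+205,(y+.5)/5-.5+155] for x,y in L]
P=onz(f,q([(218,218),(306,218),(302,512),(224,512)]),.034); print(np.round(P,4), P.mean(0), np.linalg.norm(P[0]-P[3]))
Q=onz(f,q([(28,72),(498,72),(262,555)]),.02); print(np.round(Q,4)); e=Q[:2].mean(0); print("blk",(e+Q[2])/2,np.linalg.norm(e-Q[2]), np.degrees(np.arctan2(*(Q[1]-Q[0])[1::-1])))
```

```text
[[ 0.4752 -0.2602  0.034 ]
 [ 0.4865 -0.2628  0.034 ]
 [ 0.4765 -0.3052  0.034 ]
 [ 0.4658 -0.3028  0.034 ]] [ 0.47600978 -0.28274097  0.034     ] 0.04361229271155517
[[ 0.4532 -0.2383  0.02  ]
 [ 0.5161 -0.2528  0.02  ]
 [ 0.4675 -0.3194  0.02  ]]
blk [ 0.47607646 -0.28243828  0.02      ] 0.07581149670338166 -12.990418670735453
```

Call:
apply_moves(
  deltas=[
    [-0.3,-0.2,3,12,0,0,0.3],
    [-0.3,-0.2,3,24,0,0,0.3],
    [-0.3,-0.2,3,33,0,0,0.3],
    [-0.3,-0.2,3,38,0,0,0.3],
    [-0.3,-0.2,3,38,0,0,0.3],
    [-0.3,-0.2,3,38,0,0,0.3],
  ],
)

```text
clock: 10.55
ee_pos: [0.4754, -0.2847, 0.0474]
ee_rot: [0.0, 0.993, -0.117, 0.0]
ft_force: [-0.0, -0.4, 0.4]
grip_width: 0.0308
```

```bash
sed -i 's/.4755,-.2825/.476,-.2826/; s/-13.2/-13.0/' ft.py; python3 ft.py
```

```text
t 10.55 p [ 0.4754 -0.2847  0.0474] q [ 0.84  0.76 -0.51  1.88  0.59  0.65 -0.27] F [-0.  -0.4  0.4] w 0.0308
bay mm [ -56.8 -256.2   -7.2]
mm [0.1, -2.2, -32.6] deg [0.02, -0.03, -0.39] dist 32.7 ang 0.4
mm [0.1, -2.2, 0.6] deg [0.02, -0.03, -0.39] dist 2.2 ang 0.4
```

Call:
apply_moves(
  deltas=[
    [-0.3,0,-2.2,0.5,0,0,-0.4],
    [-0.3,0,-2.2,0.5,0,0,-0.4],
    [-1,0,-2.2,0.5,0,0,-0.4],
    [-1,0,-2.2,0.5,0,0,-0.4],
    [-1,0,-2.2,0.5,0,0,-0.4],
    [-1,0,-2.2,0.5,0,0,-0.4],
    [-1,0,-2.2,0.5,0,0,-0.4],
  ],
  newtons=25,
)

```text
clock: 11.13
ee_pos: [0.4762, -0.2829, 0.0474]
ee_rot: [0.001, 0.994, -0.113, 0.001]
ft_force: [-0.6, 0.3, 2.5]
grip_width: 0.0118
```

```bash
python3 ft.py
python3 - <<'E'
from g import *
snap("wrist","f3",k=1.5)
E
```

```text
t 11.1333 p [ 0.4762 -0.2829  0.0474] q [ 0.84  0.76 -0.51  1.89  0.6   0.65 -0.27] F [-0.6  0.3  2.5] w 0.0118
bay mm [ -56.4 -254.3   -7.3]
mm [-0.2, -0.2, -32.6] deg [0.06, -0.08, -0.01] dist 32.6 ang 0.1
mm [-0.2, -0.3, 0.6] deg [0.06, -0.08, -0.01] dist 0.7 ang 0.1
```

View pics/f3.png

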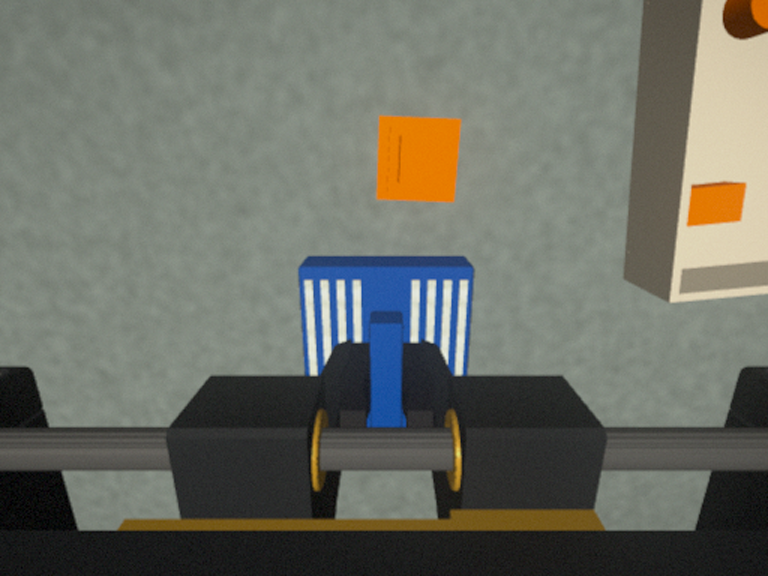

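Call:
apply_moves(
  deltas=[
    [-1,0,0,-10,0,0,0],
    [-1,0,0,-40,0,0,0],
    [-1,0,0,-80,0,0,0],
    [-1,0,0,-120,0,0,0],
    [-1,0,0,-140,0,0,0],
    [-1,0,0,-140,0,0,0],
  ],
)

```text
clock: 11.68
ee_pos: [0.4785, -0.2836, 0.1925]
ee_rot: [0.002, 0.994, -0.113, 0.004]
ft_force: [1.1, -0.1, -1.7]
grip_width: 0.0116
```

Run:
```python
from bay import *
bd(0,0,100)
```

```text
t 11.6833 p [ 0.4785 -0.2836  0.1925] q [ 0.95  0.55 -0.66  1.83  0.43  0.9  -0.13] F [ 1.1 -0.1 -1.7] w 0.0116
bay mm [  18.3 -254.6  117. ]
mm [-20.8, -253.9, 22.8] deg [0.99, 29.48, -2.88] dist 255.8 ang 29.6
```

Call:
apply_moves(
  deltas=[
    [-1,-21,-250,10,1,29.5,-2.9],
    [-1,-21,-250,10,1,29.5,-2.9],
    [-1,-21,-250,10,1,29.5,-2.9],
    [-1,-21,-250,10,1,29.5,-2.9],
    [-1,-21,-250,10,1,29.5,-2.9],
    [-1,-21,-250,10,1,29.5,-2.9],
    [-1,-21,-250,10,1,29.5,-2.9],
    [-1,-21,-250,10,1,29.5,-2.9],
  ],
)

```text
clock: 12.35
ee_pos: [0.5041, -0.1144, 0.1791]
ee_rot: [0.029, 0.965, -0.089, 0.246]
ft_force: [0.3, -0.2, -0.6]
grip_width: 0.0115
```

Run:
```python
from bay import *
bd(0,0,75)
```

```text
t 12.35 p [ 0.5041 -0.1144  0.1791] q [ 0.59  0.34 -0.55  2.3   1.4   0.22 -1.41] F [ 0.3 -0.2 -0.6] w 0.0115
bay mm [  7.9 -83.5 107.5]
mm [-7.5, -84.0, 31.3] deg [0.95, 1.36, -0.28] dist 90.0 ang 1.7
```

Call:
apply_moves(
  deltas=[
    [-1,-7.5,-84,6,1,1.4,-0.3],
    [-1,-7.5,-84,6,1,1.4,-0.3],
    [-1,-7.5,-84,6,1,1.4,-0.3],
    [-1,-7.5,-84,12,1,1.4,-0.3],
    [-1,-7.5,-84,25,1,1.4,-0.3],
    [-1,-7.5,-84,31,1,1.4,-0.3],
    [-1,-7.5,-84,31,1,1.4,-0.3],
    [-1,-7.5,-84,31,1,1.4,-0.3],
  ],
)

```text
clock: 13.02
ee_pos: [0.528, -0.0333, 0.1473]
ee_rot: [0.022, 0.962, -0.083, 0.258]
ft_force: [-0.2, -0.0, -1.8]
grip_width: 0.0113
```

Run:
```python
from bay import *
bd(0,0,55)
snap("wrist","h1",k=1.5)
```

```text
t 13.0167 p [ 0.528  -0.0333  0.1473] q [ 0.43  0.46 -0.61  2.3   1.76  0.38 -1.91] F [-0.2 -0.  -1.8] w 0.0113
bay mm [ 0.3  0.5 75.2]
mm [-0.2, 0.5, 20.2] deg [-0.1, 0.03, 0.1] dist 20.3 ang 0.1
```

View pics/h1.png

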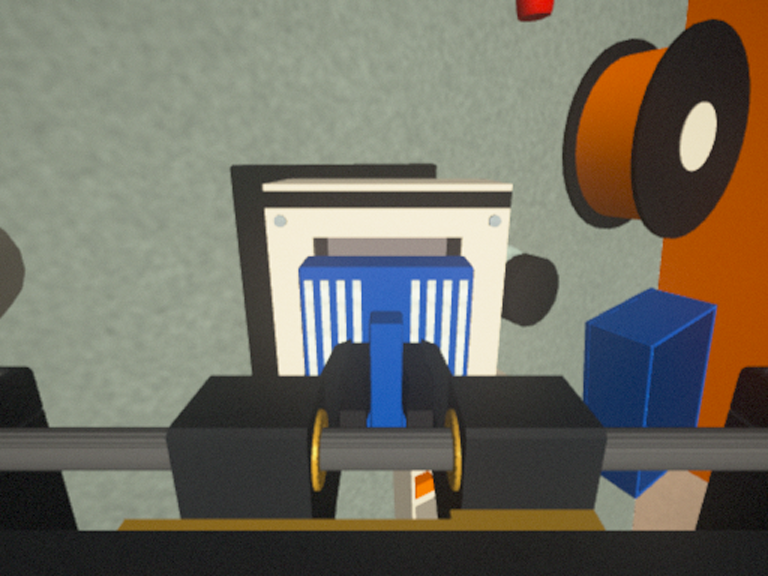

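Call:
apply_moves(
  deltas=[
    [-1,-0.2,0.5,8,0,0,0],
    [-1,-0.2,0.5,16,0,0,0],
    [-1,-0.2,0.5,23,0,0,0],
    [-1,-0.2,0.5,23,0,0,0],
    [-1,-0.2,0.5,23,0,0,0],
  ],
)

```text
clock: 13.48
ee_pos: [0.5398, -0.0359, 0.1283]
ee_rot: [0.022, 0.962, -0.083, 0.259]
ft_force: [-0.4, -0.3, -1.5]
grip_width: 0.0118
```

Run:
```python
from bay import *
bd(0,0,-2)
snap("wrist","h2",crop=(150,110,370,255),k=3.6)
```

```text
t 13.4833 p [ 0.5398 -0.0359  0.1283] q [ 0.44  0.52 -0.62  2.28  1.86  0.41 -1.98] F [-0.4 -0.3 -1.5] w 0.0118
bay mm [ 1.1 -0.  52.8]
mm [-1.2, 0.0, 54.8] deg [-0.09, -0.08, 0.09] dist 54.8 ang 0.1
```

View pics/h2.png

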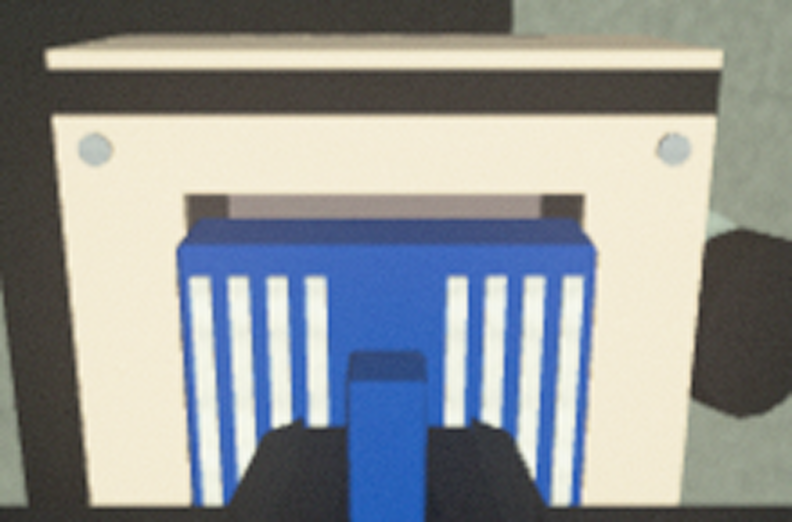

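Run:
```python
from h import *
p=np.array([.5648,-.0403,.082]); B=bayaxes(np.radians(-10))
f=load("pics/h2.npz"); q=lambda L:np.array([[(x+.5)/3.6-.5+150,(y+.5)/3.6-.5+110] for x,y in L])
g=lambda uv,z: np.round((onplane(f,uv,p+z*B[:,2],B[:,2])-p)@B*1000,1)
print("opening",g(q([(186,195),(584,195)]),0)); print("block bottom",g(q([(203,219),(575,219)]),.0054)); print("panel stripe",g(q([(52,72),(720,72),(52,115),(716,115)]),0))
print("block top edge",g(q([(178,246),(597,246)]),.0254))
```

```text
opening [[-35.1  41.1   0. ]
 [ 35.3  41.1   0. ]]
block bottom [[-31.4  38.    5.4]
 [ 32.9  38.    5.4]]
panel stripe [[-56.7  62.4   0. ]
 [ 57.2  62.5  -0. ]
 [-57.4  55.2  -0. ]
 [ 57.3  55.2   0. ]]
block top edge [[-31.7  38.4  25.4]
 [ 32.6  38.4  25.4]]
```

Call:
apply_moves(
  deltas=[
    [-1,-0.8,0,3,0,0,0],
    [-1,-0.8,0,9,0,0,0],
    [-1,-0.8,0,15,0,0,0],
    [-1,-0.8,0,21,0,0,0],
    [-1,-0.8,0,27,0,0,0],
    [-1,-0.8,0,27,0,0,0],
  ],
)

```text
clock: 14.03
ee_pos: [0.553, -0.0383, 0.1032]
ee_rot: [0.022, 0.962, -0.084, 0.258]
ft_force: [-0.2, -1.2, -1.7]
grip_width: 0.0119
```

Run:
```python
from bay import *
bd(0.2,0,-2)
snap("wrist","h3",crop=(150,110,370,255),k=3.6)
```

```text
t 14.0333 p [ 0.553  -0.0383  0.1032] q [ 0.45  0.61 -0.62  2.25  1.95  0.46 -2.04] F [-0.2 -1.2 -1.7] w 0.0119
bay mm [ 0.2 -0.1 24.4]
mm [-0.0, -0.0, 26.4] deg [-0.09, -0.03, 0.05] dist 26.4 ang 0.1
```

View pics/h3.png

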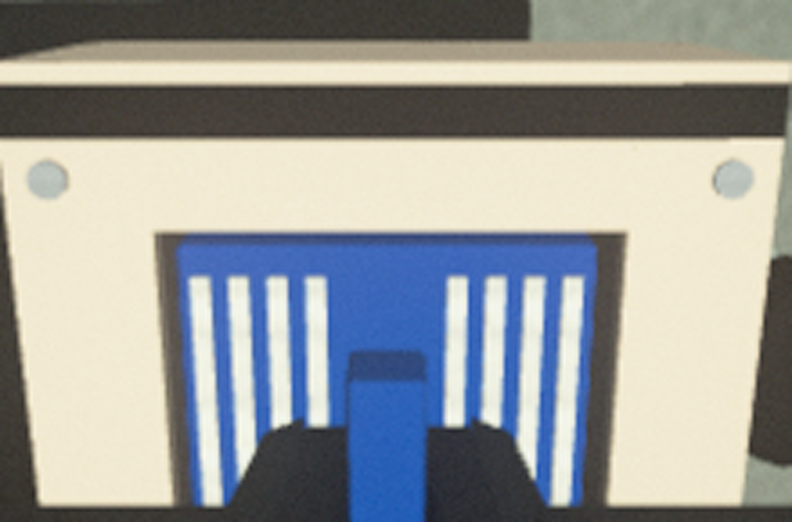

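The blue block has entered the opening (left and right gaps of about 24 and 30 px in the crop) with almost no contact force. I lower it the rest of the way.

Call:
apply_moves(
  deltas=[
    [-1,0,0,6,0,0,0],
    [-1,0,0,12,0,0,0],
    [-1,0,0,18,0,0,0],
    [-1,0,0,23,0,0,0],
    [-1,0,0,26,0,0,0],
    [-1,0,0,26,0,0,0],
    [-1,0,0,26,0,0,0],
  ],
)

```text
clock: 14.67
ee_pos: [0.5656, -0.0402, 0.0818]
ee_rot: [0.022, 0.962, -0.083, 0.259]
ft_force: [0.5, 0.7, -0.7]
grip_width: 0.0117
```

Run:
```python
from bay import *
bd(0.2,0,-2.6)
```

```text
t 14.6667 p [ 0.5656 -0.0402  0.0818] q [ 0.45  0.68 -0.63  2.22  2.01  0.49 -2.07] F [ 0.5  0.7 -0.7] w 0.0117
bay mm [ 0.5  0.2 -0.6]
mm [-0.3, 0.2, 2.0] deg [-0.09, -0.09, 0.09] dist 2.0 ang 0.2
```

Call:
apply_moves(
  deltas=[
    [-1,-0.3,0.2,1,0,0,0],
    [-1,-0.3,0.2,1.8,0,0,0],
    [-1,-0.3,0.2,1.8,0,0,0],
    [-0.45,-0.3,0.2,1.8,0,0,0],
    [-0.45,-0.3,0.2,1.8,0,0,0],
    [-0.45,-0.3,0.2,1.8,0,0,0],
  ],
)

```text
clock: 15.17
ee_pos: [0.5666, -0.0406, 0.0806]
ee_rot: [0.022, 0.962, -0.083, 0.259]
ft_force: [0.1, -1.3, 0.0]
grip_width: 0.0244
```

Call:
apply_moves(
  deltas=[
    [-0.45,0,0,-4,0,0,0],
    [-0.45,0,0,-14,0,0,0],
    [-0.45,0,0,-28,0,0,0],
    [-0.45,0,0,-45,0,0,0],
    [-0.45,0,0,-70,0,0,0],
    [-0.45,0,0,-100,0,0,0],
    [-0.45,0,0,-110,0,0,0],
  ],
)

```text
clock: 15.75
ee_pos: [0.5112, -0.0304, 0.1782]
ee_rot: [0.022, 0.962, -0.082, 0.26]
ft_force: [-0.1, 1.1, 0.2]
grip_width: 0.0241
```

Run:
```python
from bay import *
snap("wrist","h4",k=1.5)
snap("top","h4t",crop=(110,170,180,260),k=6)
delta(s,[.43,.31,.2],down(np.radians(-55)))
delta(s,[.43,.31,.2],down(np.radians(125)))
```

```text
t 15.75 p [ 0.5112 -0.0304  0.1782] q [ 0.41  0.35 -0.59  2.33  1.59  0.33 -1.77] F [-0.1  1.1  0.2] w 0.0241
bay mm [  1.    0.4 110.6]
mm [-108.3, -321.6, -88.2] deg [-11.97, -28.68, 44.12] dist 350.6 ang 54.0
mm [-108.3, -321.6, -88.2] deg [35.43, -14.79, -130.94] dist 350.6 ang 136.5
```

View pics/h4.png

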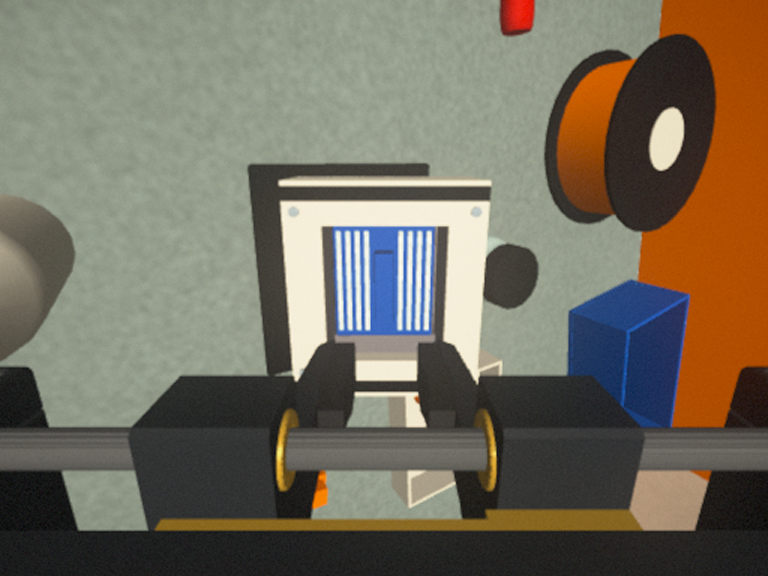

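View pics/h4t.png

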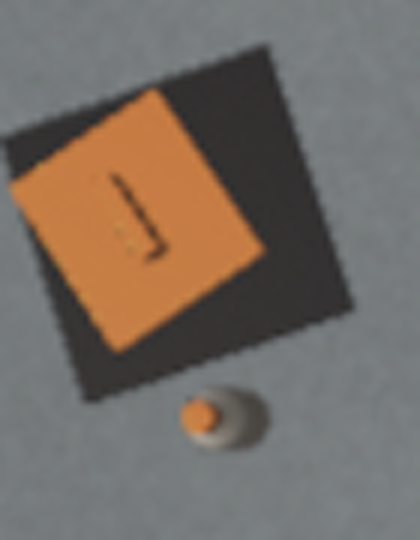

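The cartridge is seated in the bay (blue top centred at about (257,188) in image pixels). Next is the cover: it lies on the sheet in the top view, its rib running at about 35 deg.

Run:
```python
from bay import *
f=load("pics/h4.npz"); 
g=lambda uv,z: np.round((onplane(f,uv,p+z*B[:,2],B[:,2])-p)@B*1000,1)
hsv=cv2.cvtColor(f["image"],cv2.COLOR_BGR2HSV); H,S,V=[hsv[...,i].astype(int) for i in range(3)]
m=np.zeros(H.shape,bool); m[145:228,220:295]=1; m&=(H>105)&(H<125)&(S>100)
ys,xs=np.nonzero(m); print(g(np.array([[xs.min(),190],[xs.max(),190],[257,ys.max()]]),-.03))
delta(s,[.4287,.3116,.18],down(np.radians(-55)))
```

```text
t 15.85 p [ 0.5121 -0.031   0.1776] q [ 0.41  0.35 -0.59  2.32  1.59  0.33 -1.78] F [-1.   0.5  0. ] w 0.0242
bay mm [  1.4  -0.  109.5]
[[-33.8  -2.6 -30. ]
 [ 32.4  -2.6 -30. ]
 [  0.8 -36.9 -30. ]]
mm [-120.1, -323.4, -73.3] deg [-11.92, -28.74, 44.09] dist 352.6 ang 54.0
```

Call:
apply_moves(
  deltas=[
    [-0.1,-10,-20,-40,0,0,0],
    [-0.1,-120,-323,-90,-12,-28.7,44],
    [-0.1,-120,-323,-90,-12,-28.7,44],
    [-0.1,-120,-323,-90,-12,-28.7,44],
    [-0.1,-120,-323,-90,-12,-28.7,44],
    [-0.1,-120,-323,-90,-12,-28.7,44],
    [-0.1,-120,-323,-90,-12,-28.7,44],
    [-0.1,-120,-323,-90,-12,-28.7,44],
  ],
)

```text
clock: 16.52
ee_pos: [0.4333, 0.2574, 0.1935]
ee_rot: [0.004, 0.906, -0.423, 0.029]
ft_force: [0.2, -0.7, 0.6]
grip_width: 0.0394
```

```bash
cat > ct.py <<'E'
from st import *
import sys
a=[float(x) for x in sys.argv[1:5]]
delta(s,a[:3],down(np.radians(a[3])))
E
python3 ct.py .4287 .3116 .18 -55
```

```text
t 16.5167 p [0.4333 0.2574 0.1935] q [-0.01  0.51 -0.82  1.96  0.56  0.88 -2.01] F [ 0.2 -0.7  0.6] w 0.0394
mm [-45.2, -31.0, 11.5] deg [-1.08, -3.16, 4.93] dist 56.0 ang 6.0
```

Call:
apply_moves(
  deltas=[
    [-0.1,-45,-31,11,-1,-3.2,4.9],
    [-0.1,-45,-31,11,-1,-3.2,4.9],
    [-0.1,-45,-31,11,-1,-3.2,4.9],
    [-0.1,-45,-31,11,-1,-3.2,4.9],
  ],
)

```text
clock: 16.85
ee_pos: [0.4287, 0.3092, 0.1798]
ee_rot: [-0.0, 0.889, -0.459, 0.002]
ft_force: [0.6, 0.6, -0.9]
grip_width: 0.0398
```

```bash
python3 ct.py .4287 .3116 .18 -55
python3 - <<'E'
from g import *
snap("wrist","k1",k=1.5)
E
```

```text
t 16.85 p [0.4287 0.3092 0.1798] q [-0.1   0.58 -0.8   1.9   0.53  0.89 -2.12] F [ 0.6  0.6 -0.9] w 0.0398
mm [-1.9, -1.4, -0.2] deg [-0.12, -0.13, 0.41] dist 2.4 ang 0.4
```

View pics/k1.png

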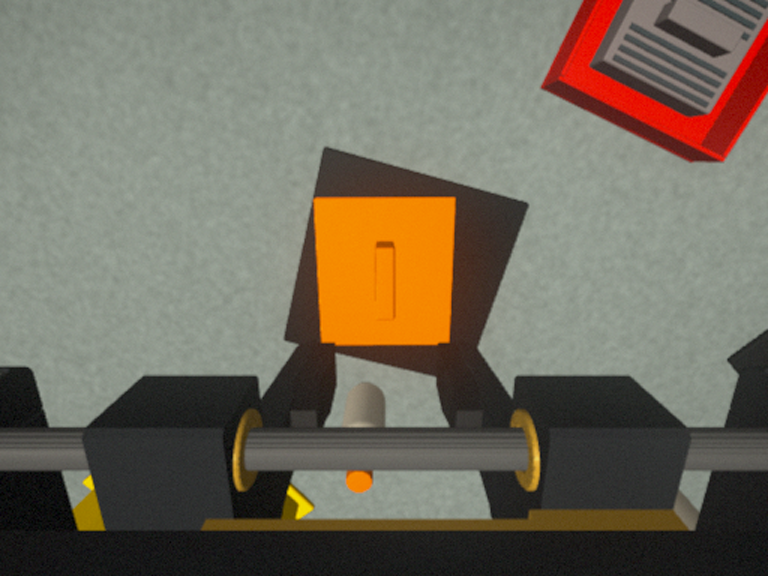

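Run:
```python
from h import *
f=load("pics/k1.npz"); hsv=cv2.cvtColor(f["image"],cv2.COLOR_BGR2HSV); H,S,V=[hsv[...,i].astype(int) for i in range(3)]
m=(H>6)&(H<20)&(S>150)&(V>130); m[245:]=0
c=blob(m,(257,180),3); r,b=rect(onz(f,c[:,0,:],.031)); print(r)
c=c[:,0,:].astype(float)
print(c.min(0),c.max(0))
im=f["image"][120:245,195:320]; cv2.imwrite("pics/k1c.png",np.clip(cv2.resize(im,None,fx=4.6,fy=4.6,interpolation=cv2.INTER_CUBIC)*1.0,0,255))
```

```text
((429.9496765136719, 310.8500061035156), (103.70608520507812, 91.7393569946289), 35.56682586669922)
[209. 131.] [303. 230.][ WARN:0@0.853] global loadsave.cpp:1063 imwrite_ Unsupported depth image for selected encoder is fallbacked to CV_8U.
```

View pics/k1c.png

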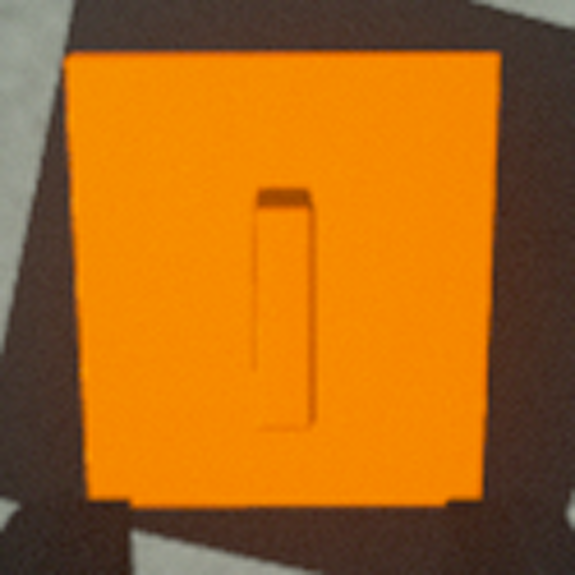

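```bash
python3 - <<'E'
from h import *
f=load("pics/k1.npz"); q=lambda L:np.array([[(x+.5)/4.6-.5+195,(y+.5)/4.6-.5+120] for x,y in L])
P=onz(f,q([(255,208),(312,208),(309,430),(258,430)]),.053); print(np.round(P.mean(0),4),np.linalg.norm(P[0]-P[3]),np.linalg.norm(P[0]-P[1]))
Q=onz(f,q([(65,55),(500,54),(288,506)]),.031); e=Q[:2].mean(0); print((e+Q[2])/2, np.linalg.norm(e-Q[2]),np.linalg.norm(Q[0]-Q[1]),np.degrees(np.arctan2(*(Q[1]-Q[0])[1::-1])))
E
python3 ct.py .4298 .3109 .09 -54.5;python3 ct.py .4298 .3109 .0577 -54.5
```

```text
[0.4299 0.3106 0.053 ] 0.047126396207386664 0.011276101537882792
[0.43019333 0.31033697 0.031     ] 0.10269537872562617 0.09044401533523319 -54.53708809167806
t 16.9 p [0.429  0.3082 0.1801] q [-0.1   0.58 -0.8   1.9   0.53  0.89 -2.12] F [ 0.2 -0.6 -0.2] w 0.0396
mm [-2.0, -2.0, 90.1] deg [-0.13, -0.18, -0.16] dist 90.2 ang 0.3
t 16.9 p [0.429  0.3082 0.1801] q [-0.1   0.58 -0.8   1.9   0.53  0.89 -2.12] F [ 0.2 -0.6 -0.2] w 0.0396
mm [-2.1, -2.0, 122.4] deg [-0.13, -0.18, -0.16] dist 122.4 ang 0.3
```

Call:
apply_moves(
  deltas=[
    [-0.3,-1.7,-2,25,0,-0.2,-0.2],
    [-0.3,-1.7,-2,50,0,-0.2,-0.2],
    [-0.3,-1.7,-2,70,0,-0.2,-0.2],
    [-0.3,-1.7,-2,85,0,-0.2,-0.2],
    [-0.3,-1.7,-2,90,0,-0.2,-0.2],
    [-0.3,-1.7,-2,90,0,-0.2,-0.2],
    [-0.3,-1.7,-2,90,0,-0.2,-0.2],
  ],
)

```text
clock: 17.48
ee_pos: [0.4306, 0.3114, 0.0917]
ee_rot: [-0.002, 0.889, -0.458, 0.001]
ft_force: [0.0, -0.0, 0.2]
grip_width: 0.0306
```

```bash
python3 ct.py .43 .3106 .0577 -54.5
```

```text
t 17.4833 p [0.4306 0.3114 0.0917] q [-0.18  0.71 -0.7   1.93  0.67  0.74 -2.22] F [ 0.  -0.   0.2] w 0.0306
mm [0.3, 1.1, 33.9] deg [-0.27, 0.05, -0.01] dist 34.0 ang 0.3
```

Call:
apply_moves(
  deltas=[
    [-0.3,0.3,1,12,-0.3,0,0],
    [-0.3,0.3,1,24,-0.3,0,0],
    [-0.3,0.3,1,32,-0.3,0,0],
    [-0.3,0.3,1,34,-0.3,0,0],
    [-0.3,0.3,1,34,-0.3,0,0],
    [-0.3,0.3,1,34,-0.3,0,0],
  ],
)

```text
clock: 17.98
ee_pos: [0.4293, 0.3112, 0.0566]
ee_rot: [0.0, 0.889, -0.458, -0.001]
ft_force: [-0.3, -0.5, 0.1]
grip_width: 0.0306
```

```bash
python3 ct.py .43 .3106 .0577 -54.5
```

```text
t 17.9833 p [0.4293 0.3112 0.0566] q [-0.22  0.76 -0.65  1.94  0.72  0.69 -2.26] F [-0.3 -0.5  0.1] w 0.0306
mm [0.9, -0.2, -1.1] deg [0.09, 0.08, 0.05] dist 1.4 ang 0.1
```

Call:
apply_moves(
  deltas=[
    [-1,0.8,-0.2,-0.8,0,0,0],
    [-1,0.8,-0.2,-0.8,0,0,0],
    [-1,0.8,-0.2,-0.8,0,0,0],
    [-1,0.8,-0.2,-0.8,0,0,0],
    [-1,0.8,-0.2,-0.8,0,0,0],
  ],
  newtons=45,
)

```text
clock: 18.4
ee_pos: [0.4302, 0.3107, 0.0578]
ee_rot: [0.0, 0.889, -0.458, -0.001]
ft_force: [-0.3, 0.8, -2.0]
grip_width: 0.0118
```

```bash
python3 ct.py .43 .3106 .0577 -54.5
python3 - <<'E'
from g import *
snap("wrist","k2",k=1.5)
E
```

```text
t 18.4 p [0.4302 0.3107 0.0578] q [-0.21  0.76 -0.65  1.94  0.71  0.69 -2.26] F [-0.3  0.8 -2. ] w 0.0118
mm [0.0, 0.2, 0.1] deg [0.05, 0.09, 0.03] dist 0.2 ang 0.1
```

View pics/k2.png

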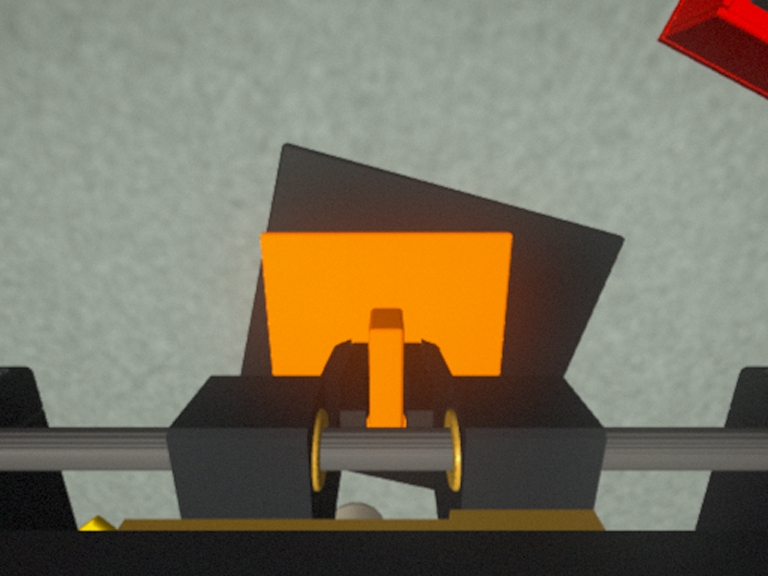

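Call:
apply_moves(
  deltas=[
    [-1,0,0,-10,0,0,0],
    [-1,0,0,-40,0,0,0],
    [-1,0,0,-80,0,0,0],
    [-1,0,0,-120,0,0,0],
    [-1,0,0,-150,0,0,0],
    [-1,0,0,-150,0,0,0],
  ],
)

```text
clock: 18.95
ee_pos: [0.4325, 0.3134, 0.2143]
ee_rot: [-0.004, 0.889, -0.457, 0.001]
ft_force: [-0.3, 1.0, 0.3]
grip_width: 0.0112
```

Run:
```python
from bay import *
bd(0,0,110)
```

```text
t 18.95 p [0.4325 0.3134 0.2143] q [-0.07  0.54 -0.84  1.86  0.49  0.95 -2.08] F [-0.3  1.   0.3] w 0.0112
bay mm [-99.9 325.3 210.5]
mm [325.5, 136.8, 35.3] deg [11.12, 28.35, -43.54] dist 354.8 ang 53.1
```

Run:
```python
from bay import *
bd(30,0,130)
```

```text
t 18.95 p [0.4325 0.3134 0.2143] q [-0.07  0.54 -0.84  1.86  0.49  0.95 -2.08] F [-0.3  1.   0.3] w 0.0112
bay mm [-99.9 325.3 210.5]
mm [336.8, 125.3, 3.1] deg [11.12, 28.35, -43.54] dist 359.4 ang 53.1
```

Call:
apply_moves(
  deltas=[
    [-1,336,125,0,11,28.4,-43.5],
    [-1,336,125,0,11,28.4,-43.5],
    [-1,336,125,0,11,28.4,-43.5],
    [-1,336,125,0,11,28.4,-43.5],
    [-1,336,125,0,11,28.4,-43.5],
    [-1,336,125,0,11,28.4,-43.5],
    [-1,336,125,0,11,28.4,-43.5],
    [-1,336,125,0,11,28.4,-43.5],
  ],
)

```text
clock: 19.62
ee_pos: [0.5152, -0.0125, 0.207]
ee_rot: [0.027, 0.963, -0.08, 0.254]
ft_force: [1.0, 0.2, -0.2]
grip_width: 0.0116
```

Run:
```python
from bay import *
bd(10,0,110)
```

```text
t 19.6167 p [ 0.5152 -0.0125  0.207 ] q [ 0.4   0.29 -0.63  2.29  1.26  0.36 -1.49] F [ 1.   0.2 -0.2] w 0.0116
bay mm [ 16.   18.8 135. ]
mm [-6.1, 18.5, 25.2] deg [0.44, 0.36, 0.64] dist 31.9 ang 0.9
```

Call:
apply_moves(
  deltas=[
    [-1,-12,18.5,15,0.4,0.4,0.6],
    [-1,-16,18.5,35,0.4,0.4,0.6],
    [-1,-16,18.5,50,0.4,0.4,0.6],
    [-1,-16,18.5,60,0.4,0.4,0.6],
    [-1,-16,18.5,60,0.4,0.4,0.6],
    [-1,-16,18.5,60,0.4,0.4,0.6],
  ],
)

```text
clock: 20.12
ee_pos: [0.529, -0.0324, 0.1472]
ee_rot: [0.022, 0.962, -0.088, 0.257]
ft_force: [0.3, -0.3, 0.2]
grip_width: 0.0118
```

Run:
```python
from bay import *
bd(0,0,59)
snap("wrist","m1",k=1.5)
```

```text
t 20.1167 p [ 0.529  -0.0324  0.1472] q [ 0.38  0.45 -0.56  2.3   1.76  0.36 -1.93] F [ 0.3 -0.3  0.2] w 0.0118
bay mm [ 0.9  1.6 74.7]
mm [-0.9, 1.5, 15.7] deg [0.07, 0.08, -0.42] dist 15.8 ang 0.4
```

View pics/m1.png

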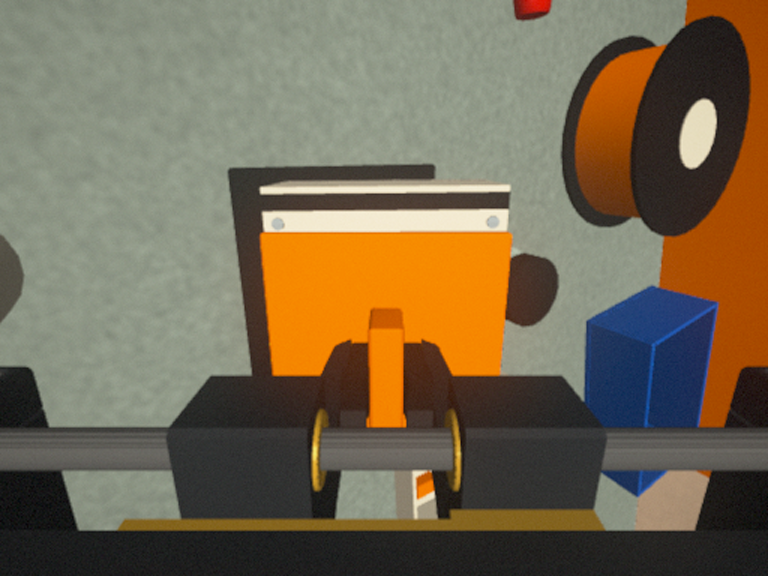

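Call:
apply_moves(
  deltas=[
    [-1,-0.9,1.5,6,0,0,-0.4],
    [-1,-0.9,1.5,12,0,0,-0.4],
    [-1,-0.9,1.5,17,0,0,-0.4],
    [-1,-0.9,1.5,17,0,0,-0.4],
    [-1,-0.9,1.5,17,0,0,-0.4],
  ],
)

```text
clock: 20.58
ee_pos: [0.5368, -0.0353, 0.1327]
ee_rot: [0.023, 0.962, -0.084, 0.258]
ft_force: [0.0, -0.2, -0.9]
grip_width: 0.0118
```

Run:
```python
from bay import *
bd(0,0,48)
f=snap("wrist","m2",crop=(120,100,400,260),k=2.8)
snap("scene","m2s",crop=(230,150,350,250),k=6)
```

```text
t 20.5833 p [ 0.5368 -0.0353  0.1327] q [ 0.39  0.5  -0.57  2.28  1.84  0.39 -1.99] F [ 0.  -0.2 -0.9] w 0.0118
bay mm [ 0.7  0.1 58.1]
mm [-0.7, 0.1, 10.1] deg [0.08, -0.01, -0.01] dist 10.2 ang 0.1
```

View pics/m2.png

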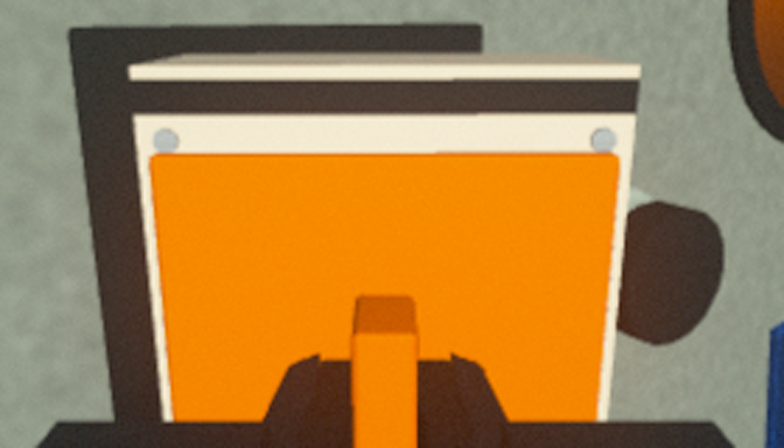

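View pics/m2s.png

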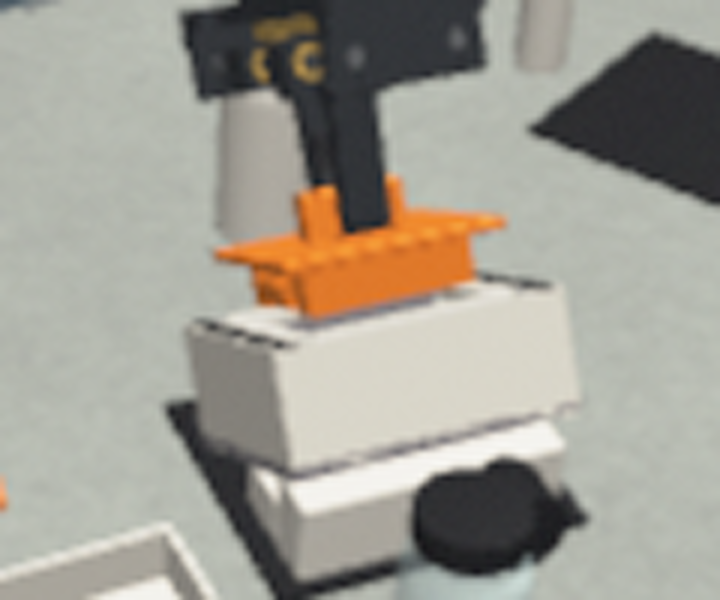

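Run:
```python
from h import *
p=np.array([.5648,-.0403,.082]); B=bayaxes(np.radians(-10))
f=load("pics/m2.npz"); q=lambda L:np.array([[(x+.5)/2.8-.5+120,(y+.5)/2.8-.5+100] for x,y in L])
g=lambda uv,z: np.round((onplane(f,uv,p+z*B[:,2],B[:,2])-p)@B*1000,1)
print("panel",g(q([(133,116),(637,116)]),0)); print("plate",g(q([(150,155),(619,155)]),.0313))
```

```text
panel [[-57.5  54.8  -0. ]
 [ 57.7  54.7  -0. ]]
plate [[-44.9  51.4  31.3]
 [ 44.8  51.2  31.3]]
```

Call:
apply_moves(
  deltas=[
    [-1,-0.3,0,3,0,0,0],
    [-1,-0.3,0,6,0,0,0],
    [-1,-0.3,0,9,0,0,0],
    [-1,-0.3,0,10,0,0,0],
    [-1,-0.3,0,10,0,0,0],
  ],
  newtons=60,
)

```text
clock: 21.1
ee_pos: [0.5415, -0.0363, 0.1232]
ee_rot: [0.023, 0.962, -0.085, 0.258]
ft_force: [1.0, 0.2, -0.9]
grip_width: 0.0114
```

Run:
```python
from bay import *
bd(0,0,31.8); print("F bay",np.round(B.T@s["ft_force"],1))
```

```text
t 21.1 p [ 0.5415 -0.0363  0.1232] q [ 0.4   0.53 -0.57  2.27  1.88  0.4  -2.02] F [ 1.   0.2 -0.9] w 0.0114
bay mm [ 0.1 -0.1 47.5]
mm [-0.1, -0.1, 15.7] deg [0.08, 0.03, -0.03] dist 15.7 ang 0.1
F bay [ 0.4  0.4 -1.2]
```

Entry is clean. I press on in small steps and watch the force.

Call:
apply_moves(
  deltas=[
    [-1,0,0,3,0,0,0],
    [-1,0,0,6,0,0,0],
    [-1,0,0,9,0,0,0],
    [-1,0,0,9,0,0,0],
  ],
)

```text
clock: 21.43
ee_pos: [0.5462, -0.0371, 0.1154]
ee_rot: [0.023, 0.962, -0.085, 0.258]
ft_force: [0.6, 0.4, -1.5]
grip_width: 0.0118
```

Run:
```python
from bay import *
bd(0,0,31.8); print("F bay",np.round(B.T@s["ft_force"],1))
```

```text
t 21.4333 p [ 0.5462 -0.0371  0.1154] q [ 0.4   0.55 -0.58  2.26  1.91  0.42 -2.04] F [ 0.6  0.4 -1.5] w 0.0118
bay mm [ 0.4 -0.1 38.4]
mm [-0.4, -0.1, 6.6] deg [0.09, 0.0, -0.02] dist 6.6 ang 0.1
F bay [-0.3  0.5 -1.6]
```

Run:
```python
from bay import *
f=snap("wrist","m3",crop=(120,100,400,260),k=2.8)
snap("scene","m3s",crop=(230,150,350,250),k=6)
print(B.T@env.sense()["ft_force"])
```

```text
t 21.4333 p [ 0.5462 -0.0371  0.1154] q [ 0.4   0.55 -0.58  2.26  1.91  0.42 -2.04] F [ 0.6  0.4 -1.5] w 0.0118
bay mm [ 0.4 -0.1 38.4]
[ 0.17413721 -0.75154478 -3.48937977]
```

View pics/m3.png

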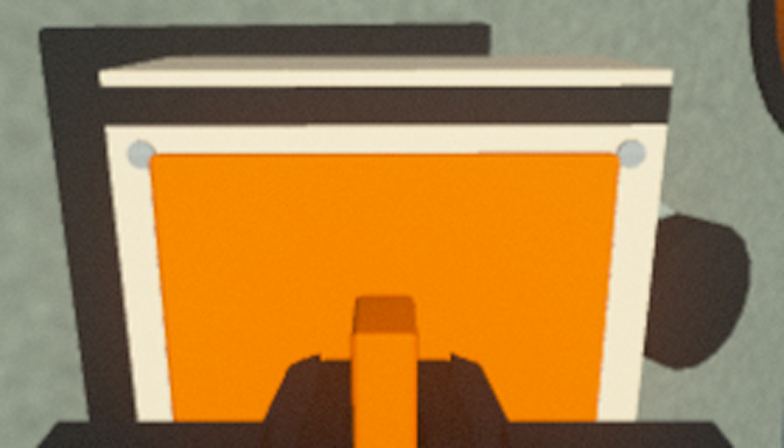

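View pics/m3s.png

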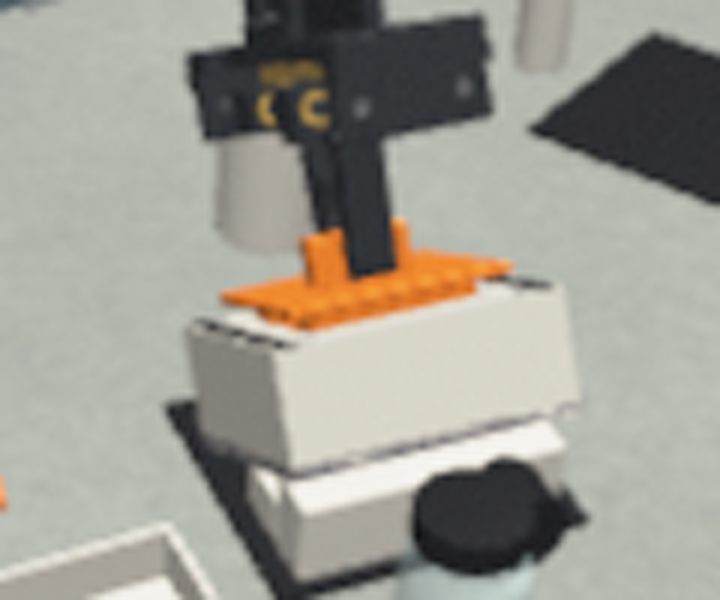

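Call:
apply_moves(
  deltas=[
    [-1,-0.3,0,2,0,0,0],
    [-1,-0.3,0,4,0,0,0],
    [-1,-0.3,0,5,0,0,0],
    [-1,-0.3,0,6,0,0,0],
    [-1,-0.3,0,7,0,0,0],
  ],
)

```text
clock: 21.95
ee_pos: [0.5491, -0.0376, 0.1094]
ee_rot: [0.023, 0.962, -0.085, 0.258]
ft_force: [0.5, 0.0, -0.8]
grip_width: 0.0113
```

Run:
```python
from bay import *
bd(0,0,31.8); print("F bay",np.round(B.T@s["ft_force"],1))
```

```text
t 21.95 p [ 0.5491 -0.0376  0.1094] q [ 0.4   0.57 -0.58  2.26  1.94  0.43 -2.05] F [ 0.5  0.  -0.8] w 0.0113
bay mm [-0.1 -0.  31.7]
mm [0.1, -0.0, -0.1] deg [0.08, 0.01, -0.02] dist 0.1 ang 0.1
F bay [ 0.   0.1 -0.9]
```

Run:
```python
from bay import *
f=snap("wrist","m4",crop=(120,100,400,260),k=2.8)
snap("scene","m4s",crop=(230,150,350,250),k=6)
print(B.T@env.sense()["ft_force"])
q=lambda L:np.array([[(x+.5)/2.8-.5+120,(y+.5)/2.8-.5+100] for x,y in L])
```

```text
t 21.95 p [ 0.5491 -0.0376  0.1094] q [ 0.4   0.57 -0.58  2.26  1.94  0.43 -2.05] F [ 0.5  0.  -0.8] w 0.0113
bay mm [-0.1 -0.  31.7]
[-0.60935257  1.17880325 -1.07500068]
```

View pics/m4.png

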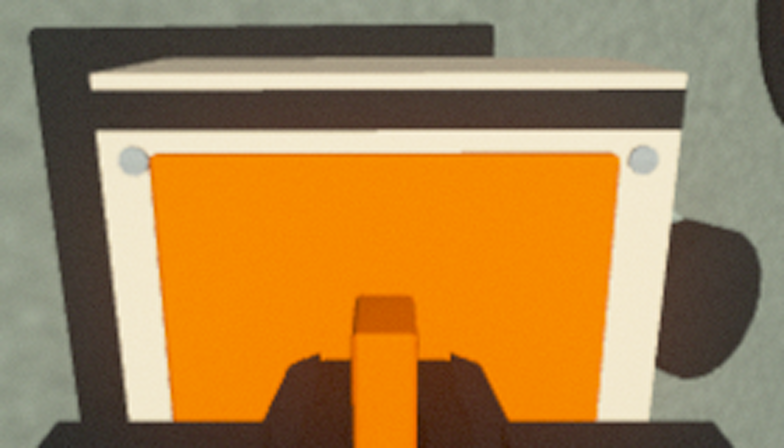

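View pics/m4s.png

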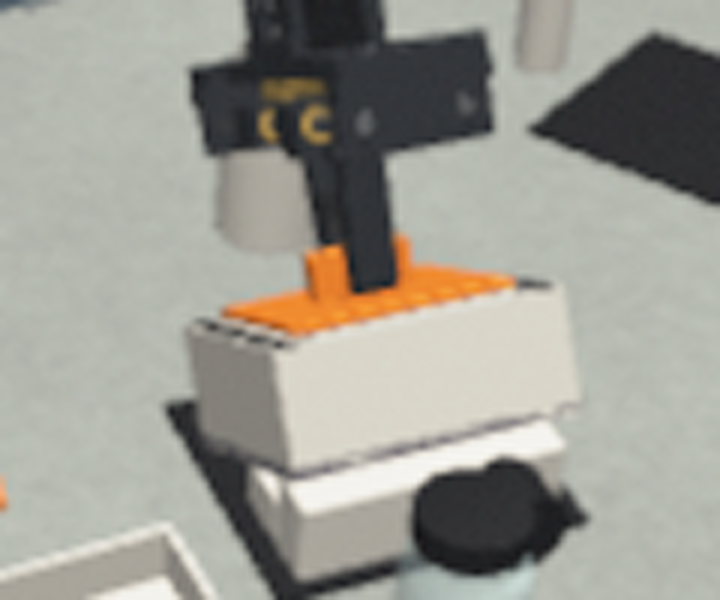

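Call:
apply_moves(
  deltas=[
    [-1,0,0,0.7,0,0,0],
    [-1,0,0,1.5,0,0,0],
    [-1,0,0,1.5,0,0,0],
  ],
)

```text
clock: 22.3
ee_pos: [0.5496, -0.0378, 0.1085]
ee_rot: [0.024, 0.962, -0.084, 0.258]
ft_force: [-4.4, -0.1, 6.1]
grip_width: 0.0114
```

Run:
```python
from bay import *
bd(0,0,31.8); print("F bay",np.round(B.T@s["ft_force"],1))
```

```text
t 22.3 p [ 0.5496 -0.0378  0.1085] q [ 0.41  0.58 -0.58  2.26  1.94  0.43 -2.05] F [-4.4 -0.1  6.1] w 0.0114
bay mm [-0.1 -0.2 30.7]
mm [0.1, -0.2, -1.1] deg [0.11, -0.02, 0.0] dist 1.2 ang 0.1
F bay [-0.7 -0.9  7.4]
```

Call:
apply_moves(
  deltas=[
    [-1,0,0,1,0,0,0],
    [-1,0,0,2,0,0,0],
    [-1,0,0,2,0,0,0],
  ],
)

```text
clock: 22.55
ee_pos: [0.5497, -0.0378, 0.1084]
ee_rot: [0.024, 0.962, -0.084, 0.259]
ft_force: [-26.5, 0.4, 41.6]
grip_width: 0.0115
```

Run:
```python
from bay import *
bd(0,0,31.8); print("F bay",np.round(B.T@s["ft_force"],1))
snap("scene","m5s",crop=(230,150,350,250),k=6)
```

```text
t 22.55 p [ 0.5497 -0.0378  0.1084] q [ 0.41  0.58 -0.58  2.26  1.95  0.43 -2.06] F [-26.5   0.4  41.6] w 0.0115
bay mm [-0.1 -0.2 30.5]
mm [0.1, -0.2, -1.3] deg [0.17, -0.14, 0.1] dist 1.3 ang 0.2
F bay [-1.8 -4.2 49.1]
```

View pics/m5s.png

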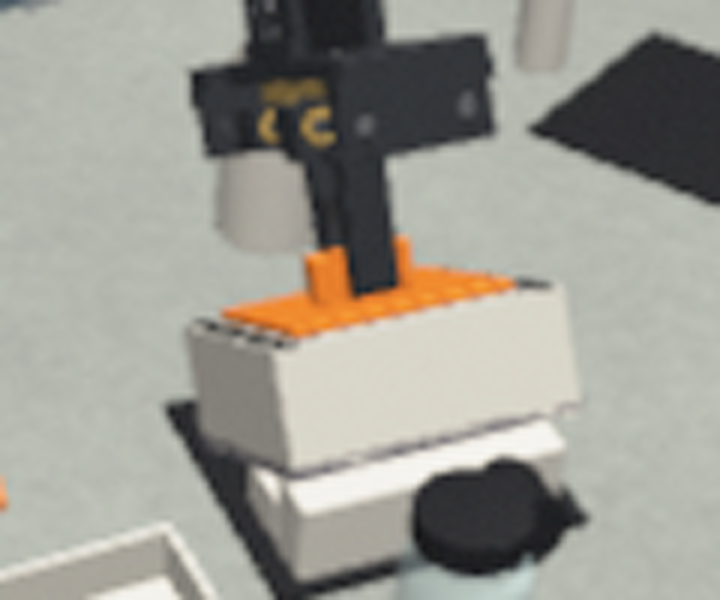

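It is hard stopped at 49 N, with the plate on the panel. I back off and make a light pull test.

Call:
apply_moves(
  deltas=[
    [-1,0,0,-3,0,0,0],
    [-1,0,0,-4.5,0,0,0],
    [-1,0,0,-5.5,0,0,0],
    [-1,0,0,-5.5,0,0,0],
  ],
)

```text
clock: 22.93
ee_pos: [0.5487, -0.0377, 0.1104]
ee_rot: [0.023, 0.962, -0.085, 0.257]
ft_force: [11.4, 0.1, -19.4]
grip_width: 0.0115
```

Run:
```python
from bay import *
print("F bay",np.round(B.T@s["ft_force"],1))
```

```text
t 22.9333 p [ 0.5487 -0.0377  0.1104] q [ 0.4   0.57 -0.58  2.26  1.93  0.42 -2.05] F [ 11.4   0.1 -19.4] w 0.0115
bay mm [ 0.1 -0.2 32.8]
F bay [ -0.    2.  -22.4]
```

The pull test met 22 N of resistance, so the tabs are hooked. I press back down and release.

Call:
apply_moves(
  deltas=[
    [-1,0,0,2,0,0,0],
    [-1,0,0,4,0,0,0],
    [-1,0,0,4,0,0,0],
  ],
)

```text
clock: 23.18
ee_pos: [0.5497, -0.0379, 0.1085]
ee_rot: [0.024, 0.962, -0.084, 0.258]
ft_force: [-11.7, -0.7, 17.0]
grip_width: 0.0116
```

Run:
```python
from bay import *
print("F bay",np.round(B.T@s["ft_force"],1))
```

```text
t 23.1833 p [ 0.5497 -0.0379  0.1085] q [ 0.41  0.58 -0.58  2.26  1.94  0.43 -2.05] F [-11.7  -0.7  17. ] w 0.0116
bay mm [ 0.  -0.2 30.6]
F bay [-1.4 -2.8 20.4]
```

Call:
apply_moves(
  deltas=[
    [-1,0,0,-1,0,0,0],
    [-0.4,0,0,-1,0,0,0],
    [-0.4,0,0,-1,0,0,0],
    [-0.4,0,0,-1,0,0,0],
    [-0.4,0,0,-4,0,0,0],
    [-0.4,0,0,-20,0,0,0],
    [-0.4,0,0,-50,0,0,0],
    [-0.4,0,0,-80,0,0,0],
  ],
)

```text
clock: 23.85
ee_pos: [0.51, -0.0304, 0.1771]
ee_rot: [0.023, 0.962, -0.085, 0.257]
ft_force: [-1.0, -1.6, 0.0]
grip_width: 0.0263
```

Call:
apply_moves(
  deltas=[
    [-0.4,0,0,0,0,0,0],
    [-0.4,0,0,0,0,0,0],
    [-0.4,0,0,0,0,0,0],
  ],
)

```text
clock: 24.1
ee_pos: [0.5111, -0.0309, 0.1771]
ee_rot: [0.024, 0.962, -0.084, 0.258]
ft_force: [0.7, -0.3, -0.4]
grip_width: 0.0266
```

Run:
```python
from bay import *
snap("wrist","n1",k=1.5)
snap("scene","n1s",crop=(160,120,430,290),k=2.9)
snap("top","n1t",crop=(95,95,365,255),k=2.9)
```

```text
t 24.1 p [ 0.5111 -0.0309  0.1771] q [ 0.35  0.34 -0.53  2.33  1.57  0.31 -1.77] F [ 0.7 -0.3 -0.4] w 0.0266
bay mm [ 3.000e-01 -1.000e-01  1.096e+02]
```

View pics/n1.png

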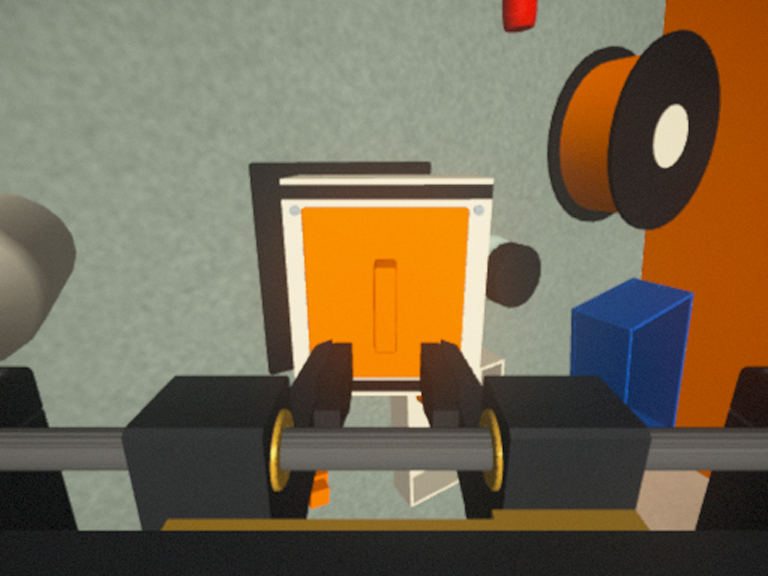

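View pics/n1s.png

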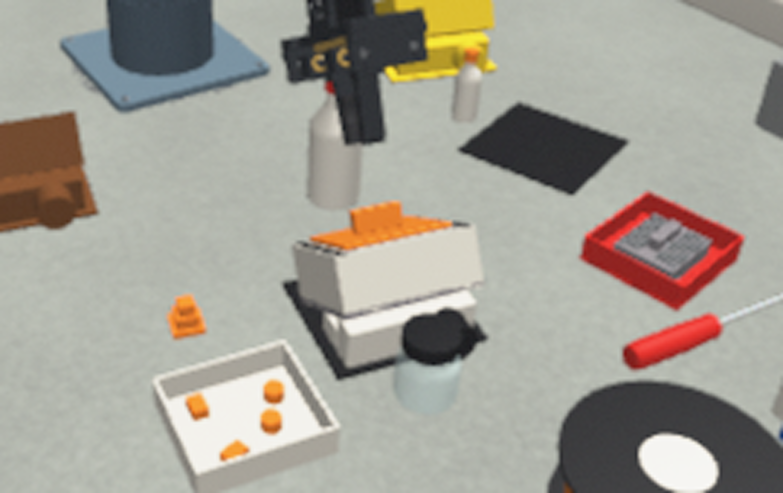

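View pics/n1t.png

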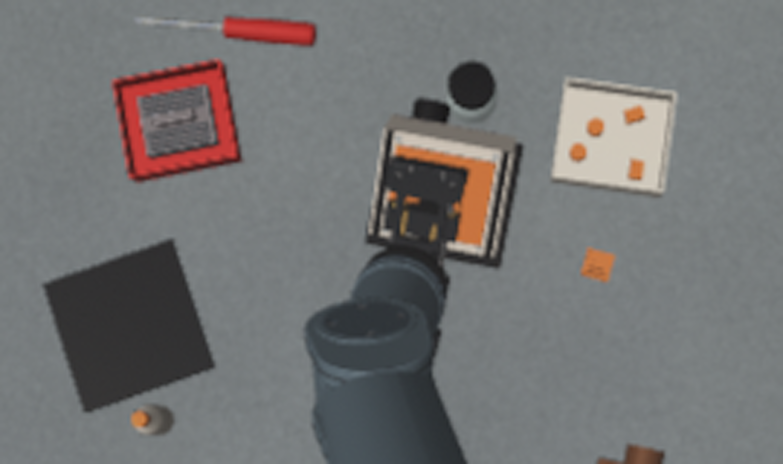

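Call:
apply_moves(
  deltas=[
    [-0.4,15,0,-20,0,0,0],
    [-0.4,30,0,-40,0,0,0],
    [-0.4,30,0,-40,0,0,0],
    [-0.4,30,0,-40,0,0,0],
    [-0.4,30,0,-40,0,0,0],
  ],
)

```text
clock: 24.67
ee_pos: [0.5169, -0.0321, 0.2264]
ee_rot: [0.023, 0.962, -0.085, 0.258]
ft_force: [-0.2, 0.2, -0.6]
grip_width: 0.0265
```

Run:
```python
from bay import *
f=load("pics/n1.npz")
hsv=cv2.cvtColor(f["image"],cv2.COLOR_BGR2HSV); H,S,V=[hsv[...,i].astype(int) for i in range(3)]
m=(H>6)&(H<20)&(S>150)&(V>130); m[228:]=0
c=blob(m,(257,180),3)[:,0,:].astype(float)
r=[c[np.argmax(c@v)] for v in np.array([[1,-1],[-1,-1]])]
L=(onplane(f,r,p+.005*B[:,2],B[:,2])-p)@B*1000; print(np.round(L,1))
L=(onplane(f,[[253,252],[400/1.5,377/1.5]],p+.005*B[:,2],B[:,2])-p)@B*1000; print(np.round(L,1))
w=snap("wrist","o1",k=1.5); snap("scene","o1s",crop=(160,120,430,290),k=2.9)
```

```text
t 24.6667 p [ 0.5169 -0.0321  0.2264] q [ 0.43  0.24 -0.59  2.27  1.08  0.31 -1.27] F [-0.2  0.2 -0.6] w 0.0265
bay mm [ 30.1  -0.3 149.3]
[[ 43.1  50.4   5. ]
 [-45.5  50.5   5. ]]
[[ -4.2 -52.1   5. ]
 [  8.4 -51.4   5. ]]
```

View pics/o1s.png

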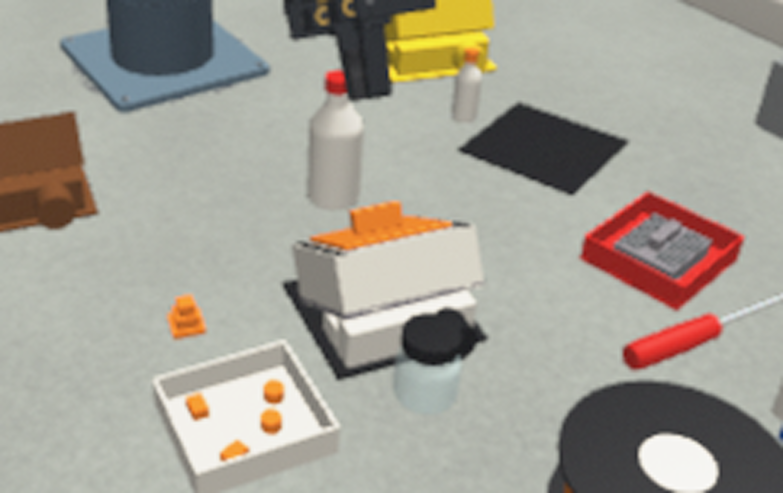

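The scene picture shows the cover flat on the panel, the spent cartridge in the red tray, every bystander upright where it was, and the gripper clear. I hand in now.

```bash
python3 -c "
from rig import finish_job
print(finish_job())"
```

```text
the job is handed in; nothing more can be done
None
```

The filter is changed and the job was handed in at about 24.7 s. The spent cartridge lies flat in the red tray, the fresh one sits on the bay floor with its rib up, and the cover is clipped over it.

**Last checks:**
- **Cartridge:** before covering, it measured within about 1 mm of the bay's centre.
- **Cover position:** it measured about 1 mm off centre in x and in y.
- **Cover seating:** pressing met a hard stop at about 49 N. A pull test then met about 22 N of resistance, so I take the tabs to be hooked. I pressed it down again before letting go.
- **Bystanders and gripper:** in the last picture they all look upright and unmoved, and the gripper is clear.

**What disagreed or could not be checked:**
- The wrist force showed almost none of the expected 4 to 10 N while the tabs went in. That reading did not match the description.
- The hard stop came about 1 mm lower than my calibrated panel height.
- I could not see the tabs directly. That they snapped out rests on the hard stop and the pull test.

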